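Load a charged battery pack into a label printer

ROBOT

A 7-joint arm with a two-finger parallel gripper is mounted at the origin on the work surface; the furniture and walls round the work are solid. World frame = base frame: x ahead of the robot, y to its left, z up, the work surface at z = 0. Lengths are in m, angles in rad, forces in N, time in s.
With the tool pointing down it reaches from about 0.425 to 1.025 m from the base axis. Payload 3.6 kg.
Tool frame: the origin (TCP) lies at the centre of the arm's flange, where the gripper is bolted on; the fingertips stand 173 mm ahead of it and the grasp point (between the pads) lies 155 mm ahead of it; z points along the fingers, x is the direction in which the jaws open and shut, and the axes are right-handed (so a half turn about z gives the same grasp; the last joint's range is limited). The gripper opens to 85 mm and grips with 20 to 120 N. Pads are 22 mm wide; open, the fingers measure 114 mm over their backs; the gripper's body (76 mm by 85 mm) begins 54 mm behind the grasp point. The pads swing forward as they close: fully open they stand 13 mm farther back than shut.
Start: joints at [-1.27, 0.591, 0.048, 1.609, -0.033, 0.943, -0.034], TCP at [0.278, 0.67, 0.405] pointing down, gripper open.
Joint ranges: [-2.69, 2.69], [-0.47, 2.24], [-1.27, 1.36], [0.19, 2.51], [-1.53, 4.68], [0.08, 2.07], [-3.09, 3.09]. Speed limits (rad/s): [2.57, 2.57, 3.14, 3.14, 3.14, 3.14, 3.14].

INTERFACE

Orientations are given as a 3x3 rotation matrix whose columns are the frame's x, y, z axes.
In Python, from plant import readout, cams, workorder gives the robot as it stands. The module is installed in compiled form; this text tells all that it offers.
- The arm moves only by the shell command python3 -m creep 'ROWS' [FORCE]. ROWS is JSON, a list of rows, each a list of 3 entries, a list of its own where there are three numbers: the shift along the world's x, y, z in mm, then the turn, a rotation vector about the world's x, y, z in rad, then the opening, from 0 (shut) to 1 (fully open). In form: [[[x, y, z], [rx, ry, rz], fingers], ...]. A call has 1 to 10 rows; each row is the pose to reach, as a shift and turn from the pose commanded when the call began; what a row does not reach only later rows make up. A row lasts 1/12 s, in which the tool goes at most 41.7 mm and 7.16 degrees, less where a joint would pass 70% of its speed; a pose out of reach is approached as far as the arm can. A call with a gripper value outside its range is refused whole. The fingers move at their own pace and stop on an object; FORCE is the grip in N (left out, the last holds). Time passes only in rows, so rows that repeat a pose let the fingers close. It gives the time, the measured TCP pose, the force and the opening at its end, in the units of the state.
- readout.get_state(): the state, without advancing time (a new reading comes with each control period).
- cams.grab_frame(name): name is "side" or "top" or "wrist"; returns a dict with "color" (384x512x3 uint8, blue, green, red), "z_map" (384x512 float32, m along the optical axis (not along the pixel's ray), 0 where there is no reading), "K" (3x3 intrinsics, pixels), "R" (3x3) and "t" (3): a world point X has camera coordinates R X + t. Camera axes: x right, y down, z forward; pixel columns grow to the right and rows downward; lengths in m; the calibration is good to about 2 mm. A picture is of the moment at which its call begins.
- workorder.finish_job(): hands the job in, once; it reports no verdict.
The state is a dict: "time": time; "joint_pos": joint angles; "joint_velocities": joint speeds; "tau": joint torques, N m; "tcp_pos": TCP position; "orientation": TCP orientation; "wrist_force": force on the tool from outside, world axes, zero at the start; "torque": the same for the moment, N m; "grip_width": opening from 0.0 (shut) to 1.0 (fully open).
Only numpy, scipy, OpenCV 4.12 (cv2) and the standard library are available. Lean on these libraries where they do the work, as an engineer would, in place of code of your own. Each camera call takes 0.05 s, during which the arm holds its last target.

TASK

Put the charged battery pack into the label printer. In the cradle, press down on the pack's bare nose tab so that it rocks over and its tail end stays tipped up, then lift it out by the tail; hook the nose tab under the lip of the printer's battery bay while the tail is still raised, swing the tail down and press it until the spring latch snaps over it, and let go. Leave the eraser, rubber stamp and glue stick where they are.

Things in the scene. Friction and masses are not known exactly. Their poses are not given: they have to be found in the camera images.
- battery_pack: Grey loose battery pack, 0.11 kg: slab 90 (x) x 44 (y) x 7 mm with a block 66 x 44 x 9 mm on it, 16 mm thick in all. Origin: centre of the slab's underside; +x to the nose, z up. Block spans x -39 to 27 mm. Starts level in the cradle; centre of mass at x -8, z 9 mm.
- pack_nose (a point): Middle of the nose tab's end edge, at (45, 0, 3.5) mm in the pack's frame. The tab is the bare slab end beyond the block: 18 mm long, 7 mm thick, with two brass contacts; a paper label lies on the block near it.
- pack_tail (a point): Middle of the tail ledge's end edge, at (-45, 0, 3.5) mm in the pack's frame. The ledge is the slab end beyond the block's ribbed end: 6 mm long, 7 mm thick.
- cradle: Black charging cradle, fixed, 106 x 59 mm, origin on the desk under the resting pack's centre, z up, +x as the resting pack's nose. Pocket x -46 to 48, y -23.5 to 23.5 mm; rims at z 48 mm (z 42 beside the tab, x over 26), low stop at the nose end, z 13 mm. The resting pack's top is 3 mm above the rims, so its sides cannot be grasped.
- rocking_edge (a point): At (-6, 0, 35) mm in the cradle's frame: the pocket floor is level (z 35) on the -x side and falls at 30 degrees on the +x side. The pack's centre of mass is 2 mm on the level side: a few N on the outer half of the nose tab, followed down 15 to 20 mm, rock it over; it stays 30 degrees nose down, tail clear above the rims.
- printer: White label printer, fixed, 164 x 92 mm, origin on the desk under the bay's centre, z up. Open battery bay: x -46 to 46, y -25 to 25 mm, floor z 22, side rims z 33 mm. Lip at the +x end, hood (66 mm tall) from x 52 mm on; spring latch at the -x end. The seated pack lies level on the floor, nose to +x, top 5 mm above the rims.
- lip_edge (a point): Lip's lower front edge, at (38, 0, 34) mm in the printer's frame. The lip covers x 38 to 46 mm over the whole bay width, underside 12 mm above the bay floor, top z 37 mm; the bay ends in a solid wall at x 46. The pack slides under it tilted 10 to 32 degrees nose down; it cannot go in level from above, as the lip and latch leave too short an opening.
- latch (a joint): Slide of the grey spring latch mid-way across the bay's -x end (18 mm wide, top 18 mm above the bay floor), m: 0 at rest, catch 4.5 mm inside the bay, 8.5 mm above the floor; up to 0.0065 pushed out to -x. A lowered tail stops on its steep ramp, about 10 degrees up; 8 to 20 N on the block near the tail pushes past and it snaps back to 0 over the ledge.
- rubber: Pink eraser, bystander, 19x48x11 mm. Origin at its underside.
- stamp: Rubber stamp, 69 mm tall, bystander at the back. Origin at its underside.
- glue: Glue stick, 90 mm tall, bystander at the back. Origin at its underside.

How it is judged:
By the outcome, as a careful person would: the job done as asked, in the order asked, and still so for the second after the job is handed in, with the robot touching nothing.
It also fails if it takes over 61 s, if anything falls off the work surface, if the arm or the gripper's body presses on something with over 40 N, if the wrist force passes 120 N, or if a joint passes its speed limit or range.

## Working session

There is one attempt and no reset: what is moved stays moved. The work goes in short steps, Python scripts to look and compute and a shell command to move; the robot and the scene stay as the last step left them, time stands still between calls to the robot, and variables do not carry over. Pictures are saved under pics/ and viewed, and the job is handed in when it is done.

```bash
mkdir -p pics; cat > h.py <<'E'
import numpy as np, cv2
from plant import readout, cams, workorder
def save(n,f):
    d=cams.grab_frame(n); cv2.imwrite('pics/'+f,d['color']); np.savez('pics/'+f[:-4]+'.npz',**d); return d
def load(f): return dict(np.load('pics/'+f+'.npz'))
def pts(d):
    z=d['z_map']; K=d['K']; v,u=np.mgrid[:z.shape[0],:z.shape[1]]
    c=np.stack([(u-K[0,2])/K[0,0]*z,(v-K[1,2])/K[1,1]*z,z],-1)
    return (c-d['t'])@d['R']
def px(d,X):
    c=d['R']@np.array(X)+d['t']; p=d['K']@c; return p[:2]/p[2]
def st():
    s=readout.get_state(); np.set_printoptions(precision=4,suppress=True)
    for k in ['time','tcp_pos','orientation','wrist_force','torque','grip_width','joint_pos']: print(k,np.array(s[k]).tolist() if 0 else np.array(s[k]))
E
python3 - <<'E'
from h import *
st()
for n in ['side','top','wrist']:
    d=save(n,n+'0.png'); print(n,(-d['R'].T@d['t']),d['R'][2],d['K'][0,0],(d['z_map']>0).mean())
E
```

```text
time 0.0
tcp_pos [0.278  0.6691 0.4035]
orientation [[ 0.3836  0.9235 -0.0008]
 [ 0.9235 -0.3836 -0.0022]
 [-0.0023  0.0002 -1.    ]]
wrist_force [ 0.2452 -0.4301  0.8053]
torque [ 0.0066 -0.001  -0.0403]
grip_width 0.9990056235485951
joint_pos [-1.2705  0.5922  0.0483  1.6099 -0.0333  0.9427 -0.0337]
side [0.8541 0.6688 0.667 ] [-0.4299 -0.5564 -0.711 ] 366.1297228413251 0.9958699544270834
top [0.4064 0.2105 0.9239] [ 0.0718 -0.0246 -0.9971] 398.84398761332136 0.9963175455729166
wrist [0.2109 0.6973 0.372 ] [ 0.2665 -0.1128 -0.9572] 274.0000478779317 0.9960683186848959
```

View pics/top0.png

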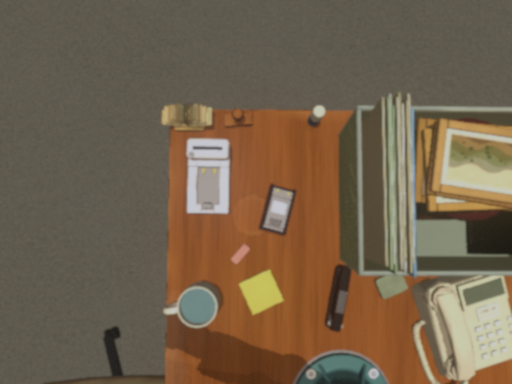

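View pics/side0.png

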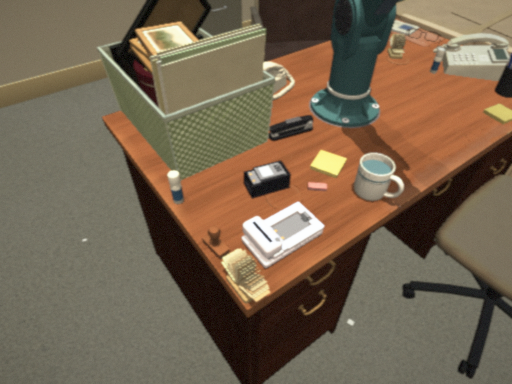

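View pics/wrist0.png

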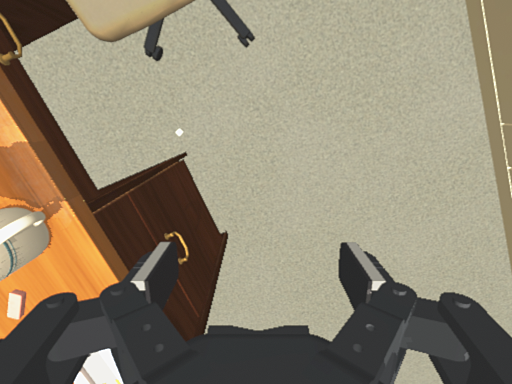

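```bash
python3 - <<'E'
from h import *
for n in ['top','side']:
    d=load(n+'0'); print(n,px(d,[.278,.669,.4]),px(d,[0,0,0]),px(d,[.5,0,0]),px(d,[.5,.2,0]))
d=load('top0');P=pts(d)
for u,v in [(278,192),(275,210),(282,190),(207,185),(207,150),(240,254),(238,118),(318,112),(262,230),(290,188),(188,150),(228,150),(210,207),(400,150),(198,305),(190,120)]: print((u,v),P[v,u])
c=d['color'][90:330,160:360]
cv2.imwrite('pics/topc.png',cv2.resize(c,None,fx=3.2,fy=2.5 if 0 else 2.5,interpolation=cv2.INTER_CUBIC))
c=d['color'][130:245,170:310]
cv2.imwrite('pics/topd.png',cv2.resize(c,None,fx=5,fy=5,interpolation=cv2.INTER_CUBIC))
d=load('side0')
c=d['color'][140:300,160:340]
cv2.imwrite('pics/sided.png',cv2.resize(c,None,fx=3.7,fy=3.7,interpolation=cv2.INTER_CUBIC))
E
```

```text
top [-116.73467395  322.47135852] [340.98311713 402.35067514] [338.28911447 181.11722187] [252.80740126 180.70487685]
side [643.92339719 146.42106965] [343.76320096 106.61131983] [214.41722287 164.71336461] [257.75201643 209.52022836]
(278, 192) [0.47070919 0.14456959 0.043504  ]
(275, 210) [0.43062898 0.15170158 0.05009613]
(282, 190) [0.47535247 0.1355052  0.04147413]
(207, 185) [0.48751255 0.30392316 0.02187239]
(207, 150) [0.55963744 0.30020399 0.0662461 ]
(240, 254) [0.33176622 0.22861818 0.01120946]
(238, 118) [0.63113173 0.23357952 0.06449192]
(318, 112) [0.63890481 0.0623248  0.0903189 ]
(262, 230) [0.38587996 0.17854724 0.00398642]
(290, 188) [ 0.48339238  0.11323822 -0.0005714 ]
(188, 150) [0.55944306 0.3412667  0.06577553]
(228, 150) [0.56000268 0.25480059 0.06592823]
(210, 207) [0.43699085 0.29456948 0.04319306]
(400, 150) [ 0.51373919 -0.01795812  0.33422217]
(198, 305) [0.23163004 0.31419595 0.07538874]
(190, 120) [0.62874121 0.33982727 0.05287687]
```

View pics/topd.png

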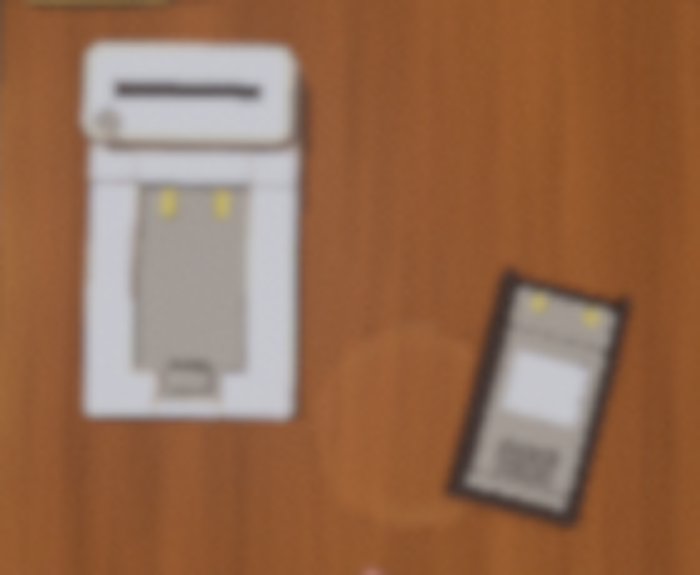

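View pics/sided.png

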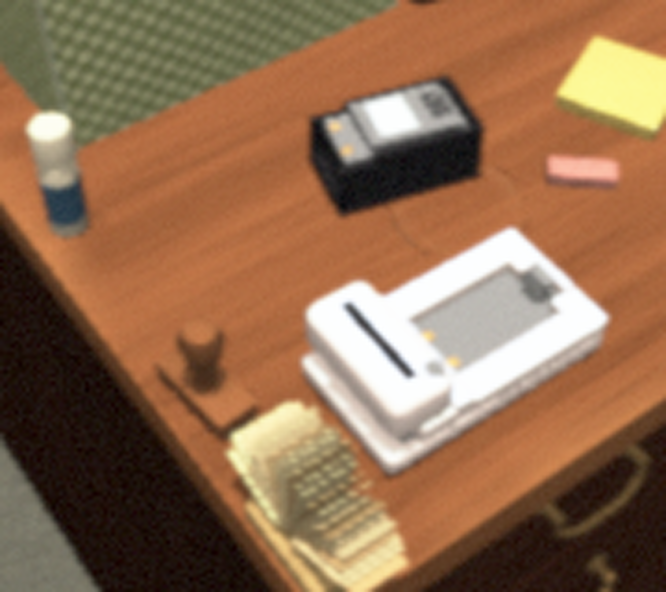

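```bash
python3 - <<'E'
from h import *
d=load('top0');P=pts(d);C=d['color'].astype(int)
def rect(m,name):
    p=P[m][:,:2].astype(np.float32); (c,s,a)=cv2.minAreaRect(p*1000); print(name,m.sum(),np.round(c,1),np.round(s,1),round(a,2), P[m][:,2].mean())
X,Y,Z=P[...,0],P[...,1],P[...,2]
reg=(X>.37)&(X<.53)&(Y>.09)&(Y<.21)
rect(reg&(Z>.036)&(Z<.06),'cradle top')
v=C.max(-1)
gray=reg&(Z>.036)&(Z<.06)&(v>95); gray=cv2.morphologyEx(gray.astype(np.uint8),cv2.MORPH_OPEN,np.ones((3,3)))>0
rect(gray,'pack')
reg=(X>.38)&(X<.65)&(Y>.2)&(Y<.38)&(X<.6)
rect(reg&(Z>.026)&(Z<.05)&(X<.53),'printer rims')
rect(reg&(Z>.06)&(Z<.075),'hood')
rect(reg&(Z>.012)&(Z<.08),'printer')
f=reg&(Z>.018)&(Z<.0265)&(X<.54)&(X>.43)&(Y>.27)&(Y<.33); rect(f,'floor')
sat=C.max(-1)-C.min(-1)
# profile of Z & color along printer axis
for u in [207]:
    for vv in range(138,218): print(vv,np.round(P[vv,u]*1000,1),C[vv,u],end=' | ' if vv%2 else '\n')
print()
for vv in [175,190]:
    for u in range(184,232,1): print(u,np.round(P[vv,u]*1000,0)[1:],v[vv,u],end=' | ')
    print()
b=(X>.25)&(X<.7)&(Y<.12)&(Z>.05)
for z in [.1,.15,.2,.25,.3]:
    m=b&(Z>z); print(z,Y[m].max(), [ (round(x,2),round(Y[m&(abs(X-x)<.02)].max(),3)) for x in np.arange(.3,.66,.05) if (m&(abs(X-x)<.02)).any()])
E
```

```text
cradle top 1168 [432.9 144.3] [ 59.  105.6] 75.61 0.048798375551282754
pack 830 [431.3 144.1] [46.5 92.6] 73.07 0.049465836598431796
printer rims 1120 [477.2 300.2] [ 92.2 105.8] 89.12 0.033925729868241127
hood 801 [563.8 298.7] [91.4 42.8] 89.97 0.06620597711515383
printer 3111 [504.9 299.8] [ 92.6 161.4] 89.34 0.039903940107550814
floor 839 [481.  301.1] [95.8 49.5] 0.05 0.022948340407756267
138 [5.997e+02 3.074e+02 5.000e-01] [130 144 171]
139 [584.1 300.7  64.6] [173 178 189] | 140 [581.6 300.5  66.2] [196 194 196]
141 [579.5 300.5  65.6] [204 198 198] | 142 [576.8 300.2  67.9] [205 199 198]
143 [574.9 300.3  66.8] [205 199 198] | 144 [572.4 300.2  68.1] [203 196 196]
145 [570.8 300.5  64.9] [193 186 187] | 146 [568.5 300.4  65.6] [165 159 160]
147 [566.  300.2  67.4] [117 114 117] | 148 [563.3 299.8  70.2] [105 101 106]
149 [561.7 300.1  67. ] [154 148 149] | 150 [559.6 300.2  66.2] [191 184 184]
151 [557.3 300.1  67.3] [204 197 197] | 152 [555.4 300.3  65.2] [206 199 198]
153 [553.2 300.2  65.5] [206 200 199] | 154 [550.6 299.9  68.1] [206 199 199]
155 [548.8 300.2  65.5] [204 
[... 5246 characters left out ...]
t64(0.4), np.float64(0.013)), (np.float64(0.45), np.float64(0.013)), (np.float64(0.5), np.float64(0.012)), (np.float64(0.55), np.float64(0.013)), (np.float64(0.6), np.float64(0.013))]
0.25 0.0037295261392741507 [(np.float64(0.35), np.float64(0.003)), (np.float64(0.4), np.float64(0.003)), (np.float64(0.45), np.float64(0.004)), (np.float64(0.5), np.float64(0.003)), (np.float64(0.55), np.float64(0.003)), (np.float64(0.6), np.float64(0.003))]
0.3 0.0037295261392741507 [(np.float64(0.35), np.float64(0.003)), (np.float64(0.4), np.float64(0.003)), (np.float64(0.45), np.float64(0.004)), (np.float64(0.5), np.float64(0.003)), (np.float64(0.55), np.float64(0.003)), (np.float64(0.6), np.float64(0.003))]
```

```bash
python3 -m creep '[[[7,-18,-2],[0,0,0.02],1],[[21,-55,-8],[0,0,0.05],1],[[35,-92,-14],[0,0,0.08],1],[[49,-130,-20],[0,0,0.1],1],[[63,-168,-26],[0,0,0.12],1],[[77,-205,-32],[0,0,0.143],1],[[91,-243,-38],[0,0,0.143],1],[[105,-280,-44],[0,0,0.143],1],[[119,-318,-50],[0,0,0.143],1],[[133,-355,-56],[0,0,0.143],1]]'
python3 -m creep '[[[14,-37,-6],[0,0,0],1],[[28,-75,-12],[0,0,0],1],[[42,-112,-18],[0,0,0],1],[[56,-147,-22],[0,0,0],1],[[66,-172,-24],[0,0,0],1],[[68,-182,-24],[0,0,0],1],[[68,-182,-24],[0,0,0],1]]'
python3 - <<'E'
from h import *
st(); save('wrist','w1.png')
E
```

```text
time: 0.98
tcp_pos: [0.4114, 0.3125, 0.3485]
orientation: [[0.248, 0.969, 0.0], [0.969, -0.248, -0.0], [-0.0, 0.0, -1.0]]
wrist_force: [0.8, -0.3, -0.4]
grip_width: 1.001
time: 1.57
tcp_pos: [0.4797, 0.1294, 0.3245]
orientation: [[0.254, 0.967, -0.0], [0.967, -0.254, -0.002], [-0.002, -0.0, -1.0]]
wrist_force: [-0.8, 0.8, -0.2]
grip_width: 0.996
time 1.5667
tcp_pos [0.4797 0.1294 0.3245]
orientation [[ 0.2541  0.9672 -0.0005]
 [ 0.9672 -0.2541 -0.0015]
 [-0.0016 -0.0001 -1.    ]]
wrist_force [-0.7609  0.8072 -0.1907]
torque [0.0021 0.0375 0.0331]
grip_width 0.9961334860274152
joint_pos [-0.3635  0.4315  0.011   2.1823 -0.0066  0.5288  0.9661]
```

View pics/w1.png

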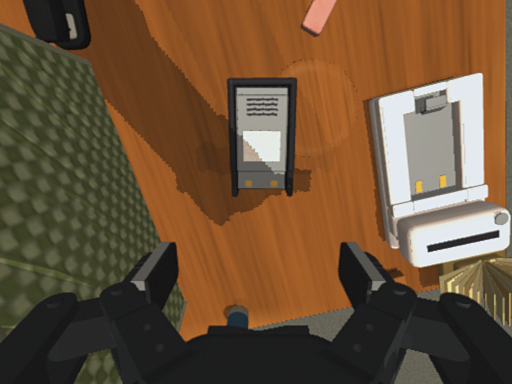

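```bash
python3 - <<'E'
from h import *
d=load('w1');P=pts(d);C=d['color'].astype(int);X,Y,Z=P[...,0],P[...,1],P[...,2]
def rect(m,name):
    p=P[m][:,:2].astype(np.float32); (c,s,a)=cv2.minAreaRect(p*1000); print(name,m.sum(),np.round(c,1),np.round(s,1),round(a,2), P[m][:,2].mean())
reg=np.zeros(Z.shape,bool);reg[70:205,222:305]=1
rect(reg&(Z>.038)&(Z<.06),'cradle rims')
v=C.max(-1)
g=(reg&(v>75)&(Z>.036)).astype(np.uint8);g=cv2.morphologyEx(g,cv2.MORPH_OPEN,np.ones((3,3)))
n,l,s,_=cv2.connectedComponentsWithStats(g);k=1+s[1:,4].argmax();print(s[k])
rect(l==k,'pack')
rect(reg&(Z>.0495)&(Z<.056)&(l==k),'block')
reg[:]=0;reg[60:270,365:512]=1
rect(reg&(Z>.029)&(Z<.0355),'rims')
rect(reg&(Z>.03)&(Z<.08),'all')
rect(reg&(Z>.0635)&(Z<.08),'hood')
m=reg&(Z>.0195)&(Z<.0255)&(X>.44);m=cv2.morphologyEx(m.astype(np.uint8),cv2.MORPH_OPEN,np.ones((3,3)));n,l,s,_=cv2.connectedComponentsWithStats(m);k=1+s[1:,4].argmax();rect(l==k,'bayfloor')
cv2.imwrite('pics/w1c.png',cv2.resize(d['color'][60:280,215:512],None,fx=2.6,fy=2.6,interpolation=cv2.INTER_CUBIC))
E
```

```text
cradle rims 7177 [434.  144.4] [ 59.2 105.6] 75.61 0.04732003930776891
[ 236   87   52  101 4798]
pack 4798 [433.2 144.3] [43.7 89.4] 75.32 0.04934322822416865
block 3021 [427.3 145.7] [43.2 64.5] 75.35 0.05038816047326559
rims 6890 [526.8 303.5] [214.9 110. ] 7.92 0.03198351171282831
all 13386 [528.  302.5] [216.9 112.3] 7.92 0.044433060140547945
hood 3227 [564.3 298.7] [86.9 39.4] 89.57 0.06511694570496346
bayfloor 4257 [487.5 302.5] [47.7 94.8] 89.49 0.021210062143698468
```

View pics/w1c.png

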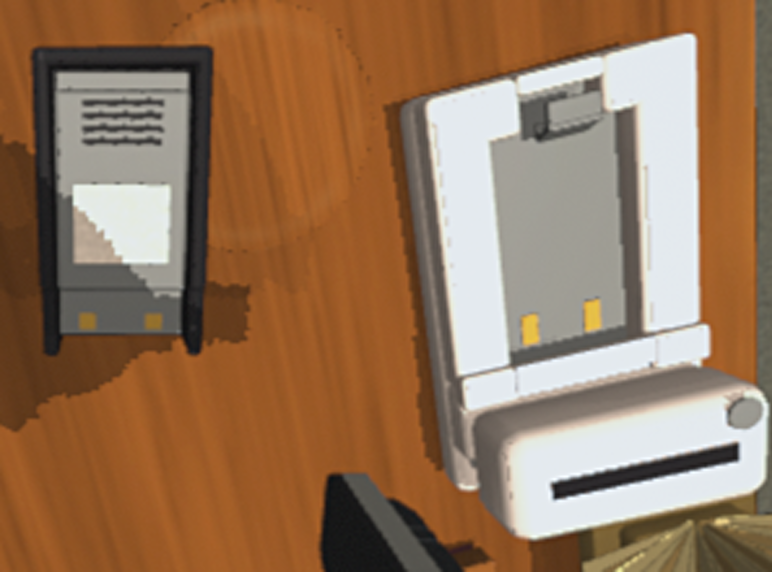

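```bash
python3 -m creep '[[[2,0,0],[0,0,0],0],[[2,0,-20],[0,0,0],0],[[2,0,-40],[0,0,0],0],[[2,0,-60],[0,0,0],0],[[2,0,-70],[0,0,0],0],[[2,0,-80],[0,0,0],0],[[2,0,-80],[0,0,0],0],[[2,0,-80],[0,0,0],0]]' 60
python3 - <<'E'
from h import *
st(); save('wrist','w2.png'); save('side','s2.png')
E
```

```text
time: 2.28
tcp_pos: [0.4811, 0.1334, 0.2447]
orientation: [[0.247, 0.969, -0.0], [0.969, -0.247, 0.0], [0.0, -0.0, -1.0]]
wrist_force: [-0.3, -0.1, 0.6]
grip_width: 0.002
time 2.2833
tcp_pos [0.4811 0.1334 0.2447]
orientation [[ 0.2467  0.9691 -0.0003]
 [ 0.9691 -0.2467  0.0002]
 [ 0.0001 -0.0004 -1.    ]]
wrist_force [-0.3102 -0.0697  0.6212]
torque [-0.0091  0.0546 -0.0108]
grip_width 0.0021489764256103737
joint_pos [-0.3635  0.5772  0.0031  2.22   -0.0059  0.3447  0.9662]
```

View pics/w2.png

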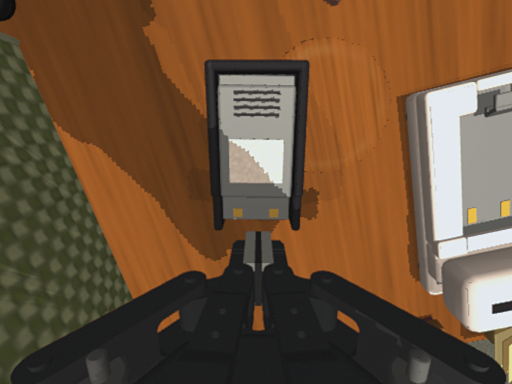

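View pics/s2.png

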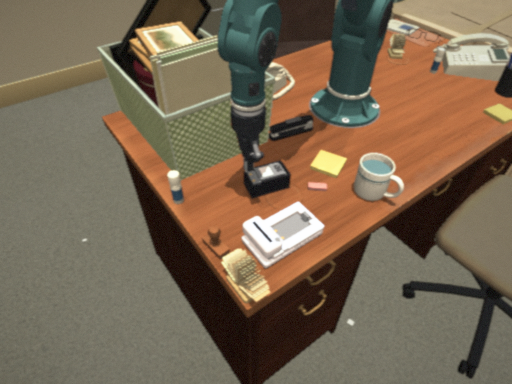

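```bash
python3 - <<'E'
from h import *
d=load('w2');P=pts(d);a=np.radians(-14.5);o=np.array([.4328,.1443,0])
R=np.array([[np.cos(a),np.sin(a),0],[-np.sin(a),np.cos(a),0],[0,0,1]])
Q=(P-o)@R.T*1000
for v in range(215,262,3): print(v,[np.round(Q[v,u],0).tolist() for u in (246,252,264,270)])
E
```

```text
215 [[43.0, -6.0, 42.0], [43.0, -2.0, 41.0], [43.0, 6.0, 41.0], [42.0, 10.0, 42.0]]
218 [[45.0, -6.0, 41.0], [45.0, -2.0, 41.0], [45.0, 6.0, 40.0], [45.0, 10.0, 41.0]]
221 [[64.0, -8.0, -1.0], [64.0, -3.0, -1.0], [64.0, 7.0, -0.0], [64.0, 12.0, -1.0]]
224 [[67.0, -8.0, -0.0], [67.0, -3.0, -0.0], [67.0, 7.0, -1.0], [67.0, 12.0, -0.0]]
227 [[70.0, -8.0, -0.0], [70.0, -3.0, -1.0], [70.0, 7.0, -2.0], [70.0, 12.0, -1.0]]
230 [[72.0, -8.0, -0.0], [73.0, -3.0, -1.0], [73.0, 7.0, -1.0], [72.0, 12.0, -0.0]]
233 [[39.0, -5.0, 77.0], [39.0, -1.0, 78.0], [39.0, 5.0, 77.0], [75.0, 12.0, -0.0]]
236 [[39.0, -5.0, 81.0], [39.0, -1.0, 82.0], [39.0, 5.0, 81.0], [39.0, 8.0, 81.0]]
239 [[39.0, -4.0, 84.0], [40.0, -1.0, 84.0], [39.0, 5.0, 85.0], [39.0, 8.0, 85.0]]
242 [[39.0, -4.0, 88.0], [39.0, -1.0, 88.0], [39.0, 5.0, 88.0], [39.0, 8.0, 88.0]]
245 [[39.0, -4.0, 92.0], [39.0, -1.0, 92.0], [39.0, 5.0, 92.0], [39.0, 8.0, 92.0]]
248 [[39.0, -4.0, 94.0], [39.0, -1.0, 94.0], [39.0, 5.0, 95.0], [39.0, 8.0, 95.0]]
251 [[39.0, -4.0, 98.0], [39.0, -1.0, 97.0], [39.0, 5.0, 98.0], [39.0, 7.0, 98.0]]
254 [[39.0, -4.0, 101.0], [39.0, -1.0, 100.0], [39.0, 5.0, 100.0], [39.0, 7.0, 100.0]]
257 [[39.0, -4.0, 104.0], [39.0, -1.0, 104.0], [39.0, 4.0, 103.0], [39.0, 7.0, 103.0]]
260 [[39.0, -4.0, 106.0], [39.0, -1.0, 106.0], [39.0, 4.0, 105.0], [39.0, 7.0, 107.0]]
```

```bash
python3 -m creep '[[[0,0,-12],[0,0,0],0],[[0,0,-24],[0,0,0],0],[[0,0,-28],[0,0,0],0],[[0,0,-31],[0,0,0],0],[[0,0,-33],[0,0,0],0],[[0,0,-35],[0,0,0],0],[[0,0,-37],[0,0,0],0],[[-0.5,0,-39],[0,0,0],0],[[-1,0.2,-41],[0,0,0],0]]'
python3 -m creep '[[[0,0,-2],[0,0,0],0],[[-0.5,0,-4],[0,0,0],0],[[-1,0.2,-6],[0,0,0],0],[[-1,0.2,-8],[0,0,0],0],[[-1,0.2,-10],[0,0,0],0],[[-1,0.2,-10],[0,0,0],0],[[-1,0.2,-10],[0,0,0],0]]'
python3 - <<'E'
from h import *
save('wrist','w3.png')
E
```

```text
time: 3.13
tcp_pos: [0.4803, 0.1327, 0.2038]
orientation: [[0.248, 0.969, 0.001], [0.969, -0.248, 0.0], [0.0, 0.001, -1.0]]
wrist_force: [-0.1, -0.2, 0.7]
grip_width: 0.002
time: 3.72
tcp_pos: [0.4792, 0.1329, 0.1935]
orientation: [[0.248, 0.969, -0.0], [0.969, -0.248, -0.0], [-0.0, -0.0, -1.0]]
wrist_force: [0.4, -0.5, 0.0]
grip_width: 0.001
```

View pics/w3.png

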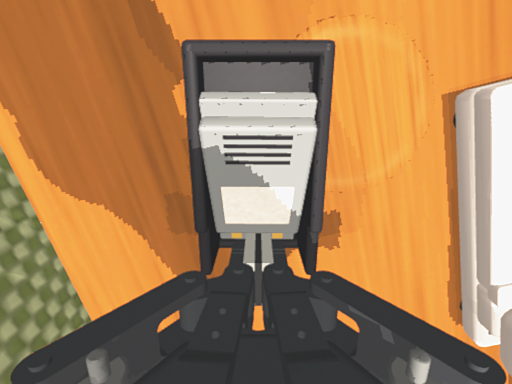

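```bash
python3 -m creep '[[[0,0,12],[0,0,0],0],[[0,0,45],[0,0,0],0],[[0,0,85],[0,0,0],0],[[0,0,120],[0,0,0],1],[[0,0,130],[0,0,0],1],[[0,0,130],[0,0,0],1]]'
python3 - <<'E'
from h import *
d=save('wrist','w4.png');st()
P=pts(d);a=np.radians(-14.5);o=np.array([.4328,.1443,0])
R=np.array([[np.cos(a),np.sin(a),0],[-np.sin(a),np.cos(a),0],[0,0,1]])
Q=(P-o)@R.T*1000
np.save('pics/Q4.npy',Q)
E
```

```text
time: 4.27
tcp_pos: [0.4801, 0.1331, 0.3267]
orientation: [[0.248, 0.969, 0.007], [0.969, -0.248, 0.002], [0.004, 0.006, -1.0]]
wrist_force: [-0.1, 0.2, 0.6]
grip_width: 0.413
time 4.3167
tcp_pos [0.4793 0.1329 0.3249]
orientation [[ 0.2482  0.9687  0.003 ]
 [ 0.9687 -0.2482  0.0011]
 [ 0.0018  0.0026 -1.    ]]
wrist_force [ 0.3133  0.4034 -0.5794]
torque [ 0.0245  0.0069 -0.0167]
grip_width 0.505379424981225
joint_pos [-0.3685  0.4309  0.0089  2.182  -0.0074  0.5255  0.9659]
```

View pics/w4.png

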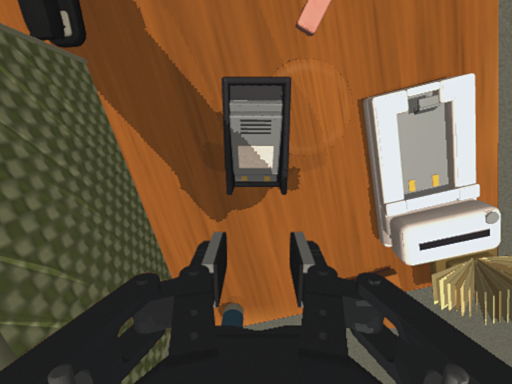

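```bash
python3 - <<'E'
import numpy as np
Q=np.load('pics/Q4.npy')
for v in range(92,190,4): print(v,[np.round(Q[v,u],1).tolist() for u in (235,245,268,278)])
E
```

```text
92 [[-39.5, -18.3, 34.3], [-39.5, -9.4, 33.9], [-39.6, 11.1, 33.5], [-39.6, 20.0, 34.6]]
96 [[-36.1, -18.4, 33.9], [-36.2, -9.5, 32.4], [-36.2, 11.2, 33.4], [-36.3, 20.1, 33.7]]
100 [[-32.2, -17.2, 51.3], [-32.2, -8.7, 52.0], [-32.3, 10.6, 50.2], [-32.3, 18.9, 51.4]]
104 [[-28.9, -16.9, 55.9], [-28.9, -8.6, 56.3], [-29.0, 10.5, 54.7], [-29.0, 18.8, 54.9]]
108 [[-25.7, -17.1, 53.7], [-25.7, -8.7, 54.5], [-25.8, 10.5, 53.9], [-25.8, 19.0, 53.2]]
112 [[-22.5, -17.0, 55.9], [-22.6, -8.7, 56.6], [-22.6, 10.5, 55.1], [-22.6, 18.9, 55.0]]
116 [[-19.4, -16.8, 59.8], [-19.4, -8.6, 59.7], [-19.4, 10.5, 58.2], [-19.5, 18.6, 59.7]]
120 [[-16.2, -16.9, 58.9], [-16.2, -8.7, 57.6], [-16.3, 10.4, 59.9], [-16.3, 18.7, 60.0]]
124 [[-12.8, -17.3, 55.6], [-12.9, -8.8, 56.9], [-13.0, 10.5, 58.7], [-13.0, 19.0, 56.4]]
128 [[-9.5, -17.4, 55.1], [-9.5, -8.9, 55.3], [-9.6, 10.7, 55.1], [-24.0, 1.2, 294.7]]
132 [[-6.0, -17.6, 53.4], [-6.1, -9.0, 53.3], [-6.2, 10.8, 54.2], [-6.1, 19.5, 52.5]]
136 [[-2.4, -17.8, 50.9], [-2.5, -9.1, 51.3], [-2.6, 10.9, 51.6], [-2.5, 19.8, 50.0]]
140 [[1.3, -18.2, 47.6], [1.3, -9
[... 378 characters left out ...]
38.5]]
160 [[21.0, -19.4, 37.8], [20.8, -9.9, 38.7], [20.7, 11.8, 38.6], [24.5, 22.9, 17.0]]
164 [[25.2, -19.6, 35.4], [25.1, -10.0, 36.2], [25.3, 12.0, 34.8], [29.2, 23.2, 14.1]]
168 [[29.9, -20.0, 31.7], [29.6, -10.2, 33.2], [29.2, 12.0, 34.7], [33.9, 23.5, 11.6]]
172 [[34.4, -20.3, 29.1], [34.4, -10.4, 29.2], [34.3, 12.3, 29.2], [38.6, 23.8, 9.7]]
176 [[42.0, -21.6, 14.1], [41.6, -11.0, 15.9], [41.3, 12.9, 16.9], [42.9, 23.8, 10.0]]
180 [[47.0, -21.9, 11.4], [46.8, -11.3, 12.2], [46.7, 13.1, 12.5], [47.1, 23.9, 10.5]]
184 [[51.3, -22.0, 11.9], [51.2, -11.3, 12.2], [51.3, 13.2, 11.4], [51.3, 24.0, 11.3]]
188 [[59.1, -23.1, -0.1], [59.3, -11.9, -1.1], [59.1, 13.8, -0.5], [59.3, 25.1, -1.1]]
```

```bash
python3 - <<'E'
import numpy as np,cv2
Q=np.load('pics/Q4.npy'); d=np.load('pics/w4.npz')
for v in range(228,300,5): print(v,[(u,np.round(Q[v,u],0).tolist()) for u in (208,216,222,296,300,306)])
# pack lateral edges at block top
C=d['color'].max(-1)
for v in (118,130,145):
    r=[(u,np.round(Q[v,u,1:],1).tolist(),int(C[v,u])) for u in list(range(224,238))+list(range(276,292))]
    print(v,r)
E
```

```text
228 [(208, [108.0, -56.0, -2.0]), (216, [108.0, -46.0, 0.0]), (222, [108.0, -39.0, -1.0]), (296, [108.0, 47.0, -0.0]), (300, [108.0, 52.0, -0.0]), (306, [108.0, 59.0, -1.0])]
233 [(208, [114.0, -56.0, -0.0]), (216, [39.0, -21.0, 161.0]), (222, [39.0, -17.0, 160.0]), (296, [39.0, 22.0, 160.0]), (300, [39.0, 24.0, 160.0]), (306, [114.0, 59.0, -1.0])]
238 [(208, [121.0, -57.0, -1.0]), (216, [39.0, -20.0, 165.0]), (222, [39.0, -17.0, 165.0]), (296, [40.0, 22.0, 165.0]), (300, [39.0, 24.0, 165.0]), (306, [120.0, 59.0, 1.0])]
243 [(208, [43.0, -25.0, 163.0]), (216, [39.0, -19.0, 173.0]), (222, [41.0, -16.0, 169.0]), (296, [39.0, 21.0, 171.0]), (300, [39.0, 23.0, 172.0]), (306, [39.0, 26.0, 172.0])]
248 [(208, [38.0, -22.0, 178.0]), (216, [39.0, -18.0, 177.0]), (222, [42.0, -16.0, 171.0]), (296, [40.0, 20.0, 176.0]), (300, [39.0, 22.0, 176.0]), (306, [39.0, 25.0, 177.0])]
253 [(208, [39.0, -21.0, 181.0]), (216, [39.0, -18.0, 181.0]), (222, [45.0, -16.0, 171.0]), (296, [39.0, 19.0, 181.0]), (300, [39.0, 21.0, 182.0]), (306, [39.0, 24.0, 182.0])]
258 [(208, [39.0, -20.0, 186.0]), (216, [40.0,
[... 3176 characters left out ...]
0], 33), (227, [-25.6, 46.1], 32), (228, [-24.6, 47.3], 31), (229, [-23.8, 45.8], 26), (230, [-23.2, 42.8], 22), (231, [-22.1, 44.7], 51), (232, [-21.2, 44.4], 73), (233, [-20.2, 46.5], 80), (234, [-19.3, 45.7], 81), (235, [-18.4, 45.9], 80), (236, [-17.5, 45.9], 79), (237, [-16.6, 45.4], 80), (276, [18.5, 46.1], 129), (277, [19.4, 45.1], 131), (278, [20.3, 45.2], 125), (279, [21.3, 44.6], 94), (280, [23.9, 24.8], 49), (281, [23.8, 36.3], 21), (282, [23.9, 45.8], 18), (283, [24.8, 45.5], 35), (284, [25.6, 47.1], 47), (285, [26.4, 47.6], 50), (286, [27.3, 47.6], 49), (287, [28.3, 46.4], 44), (288, [29.3, 45.7], 50), (289, [35.5, -0.1], 138), (290, [36.7, -0.6], 165), (291, [37.9, -1.6], 160)]
```

```bash
python3 -m creep '[[[-15,4,0],[0,0,0],0.75],[[-45,11,-15],[0,0,0],0.75],[[-63,15,-45],[0,0,0],0.75],[[-63,15,-75],[0,0,0],0.75],[[-63,15,-92],[0,0,0],0.75],[[-63,15,-96],[0,0,0],0.75],[[-63,15,-96],[0,0,0],0.75],[[-63,15,-96],[0,0,0],0.75]]'
python3 - <<'E'
from h import *
st();d=save('wrist','w5.png');d=save('side','s5.png')
cv2.imwrite('pics/s5c.png',cv2.resize(d['color'][110:230,190:330],None,fx=5,fy=5,interpolation=cv2.INTER_CUBIC))
E
```

```text
time: 4.98
tcp_pos: [0.4161, 0.1477, 0.2272]
orientation: [[0.248, 0.969, -0.002], [0.969, -0.248, -0.001], [-0.001, -0.001, -1.0]]
wrist_force: [0.3, -0.4, -0.4]
grip_width: 0.748
time 4.9833
tcp_pos [0.4161 0.1477 0.2272]
orientation [[ 0.2484  0.9686 -0.0015]
 [ 0.9686 -0.2484 -0.0008]
 [-0.0012 -0.0013 -1.    ]]
wrist_force [ 0.2588 -0.4135 -0.387 ]
torque [-0.0012  0.0333 -0.0162]
grip_width 0.7478272390336524
joint_pos [-0.4464  0.5792  0.0034  2.3498 -0.0083  0.2144  0.8843]
```

View pics/w5.png

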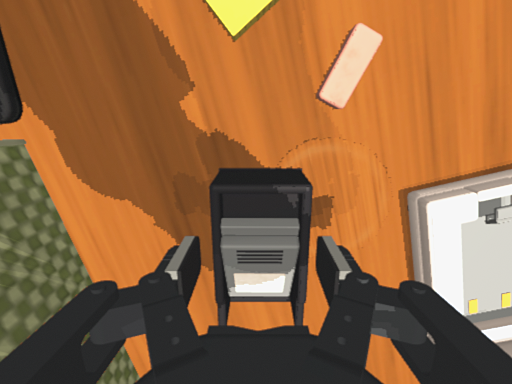

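View pics/s5c.png

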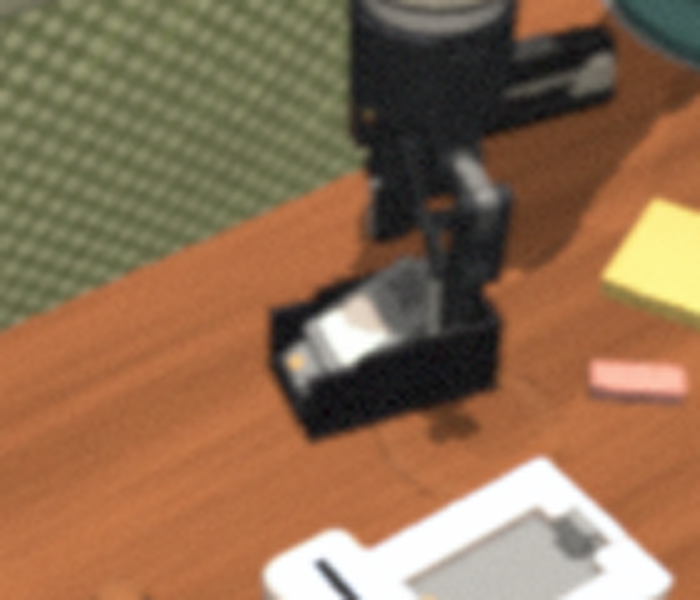

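```bash
python3 -m creep '[[[0,0,-3],[0,0,0],0.75],[[0,0,-6],[0,0,0],0.75],[[0,0,-9],[0,0,0],0.75],[[0,0,-9],[0,0,0],0.65],[[0,0,-9],[0,0,0],0.58],[[0,0,-9],[0,0,0],0.4],[[0,0,-9],[0,0,0],0.4],[[0,0,-9],[0,0,0],0.4]]' 70
python3 - <<'E'
from h import *
st();d=save('wrist','w6.png')
P=pts(d);a=np.radians(-14.5);o=np.array([.4328,.1443,0])
R=np.array([[np.cos(a),np.sin(a),0],[-np.sin(a),np.cos(a),0],[0,0,1]])
Q=(P-o)@R.T*1000
for v in range(180,300,6): print(v,[np.round(Q[v,u],0).tolist() for u in (205,215,225,250,290,300,310)])
E
```

```text
time: 5.75
tcp_pos: [0.4163, 0.1479, 0.2198]
orientation: [[0.248, 0.969, 0.001], [0.969, -0.248, 0.0], [0.001, 0.001, -1.0]]
wrist_force: [-0.4, -0.5, 12.9]
grip_width: 0.488
time 5.75
tcp_pos [0.4163 0.1479 0.2198]
orientation [[ 0.2483  0.9687  0.001 ]
 [ 0.9687 -0.2483  0.0004]
 [ 0.0006  0.0009 -1.    ]]
wrist_force [-0.4164 -0.5432 12.94  ]
torque [-0.1813  0.3329  0.029 ]
grip_width 0.4875202213806084
joint_pos [-0.4462  0.5953  0.003   2.3524 -0.008   0.1928  0.884 ]
180 [[-43.0, -38.0, -1.0], [-52.0, -25.0, 34.0], [-51.0, -20.0, 33.0], [-51.0, -5.0, 33.0], [-51.0, 18.0, 33.0], [-51.0, 24.0, 32.0], [-44.0, 36.0, 0.0]]
186 [[-39.0, -38.0, -1.0], [-51.0, -24.0, 45.0], [-52.0, -18.0, 47.0], [-51.0, -5.0, 46.0], [-51.0, 17.0, 46.0], [-51.0, 22.0, 46.0], [-51.0, 28.0, 46.0]]
192 [[-34.0, -38.0, -1.0], [-48.0, -23.0, 48.0], [-48.0, -18.0, 47.0], [-48.0, -5.0, 47.0], [-48.0, 17.0, 47.0], [-49.0, 22.0, 48.0], [-49.0, 27.0, 47.0]]
198 [[-30.0, -38.0, 0.0], [-90.0, -1.0, 188.0], [-41.0, -20.0, 33.0], [-41.0, -5.0, 34.0], [-41.0, 18.0, 34.0], [-42.0, 24.0, 38.0], [-45.0, 28.0, 46.0]]
20
[... 1750 characters left out ...]
-4.0, -19.0, 52.0], [-3.0, -5.0, 51.0], [-4.0, 18.0, 52.0], [-14.0, 21.0, 69.0], [-24.0, 22.0, 85.0]]
276 [[-22.0, -23.0, 85.0], [-12.0, -22.0, 70.0], [3.0, -20.0, 48.0], [2.0, -5.0, 49.0], [3.0, 19.0, 48.0], [-12.0, 20.0, 71.0], [-22.0, 22.0, 85.0]]
282 [[-19.0, -23.0, 86.0], [-10.0, -21.0, 72.0], [9.0, -20.0, 45.0], [9.0, -5.0, 44.0], [9.0, 19.0, 44.0], [-9.0, 20.0, 71.0], [-19.0, 22.0, 85.0]]
288 [[-16.0, -23.0, 86.0], [-6.0, -22.0, 72.0], [17.0, -21.0, 39.0], [17.0, -5.0, 40.0], [17.0, 20.0, 40.0], [-6.0, 21.0, 71.0], [-17.0, 22.0, 87.0]]
294 [[-33.0, -18.0, 112.0], [16.0, -26.0, 47.0], [25.0, -22.0, 35.0], [24.0, -5.0, 36.0], [42.0, 24.0, 12.0], [15.0, 25.0, 48.0], [-33.0, 17.0, 112.0]]
```

View pics/w6.png

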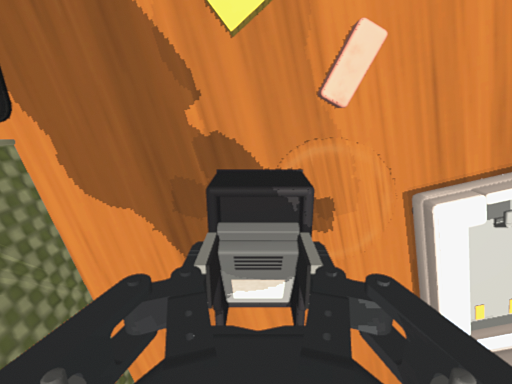

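```bash
python3 -m creep '[[[0,0,2],[0,0,0],0.4],[[-1,0,6],[0,0,0],0.4],[[-2,0.5,14],[0,0,0],0.4],[[-2,0.5,30],[0,0,0],0.4],[[-2,0.5,50],[0,0,0],0.4],[[0,0,75],[0,0,0],0.4],[[0,0,95],[0,0,0],0.4],[[0,0,100],[0,0,0],0.4],[[0,0,100],[0,0,0],0.4]]'
python3 - <<'E'
from h import *
st();d=save('wrist','w7.png');d=save('side','s7.png')
cv2.imwrite('pics/s7c.png',cv2.resize(d['color'][60:230,180:330],None,fx=3.5,fy=3.5,interpolation=cv2.INTER_CUBIC))
E
```

```text
time: 6.55
tcp_pos: [0.4163, 0.148, 0.3202]
orientation: [[0.248, 0.969, 0.003], [0.969, -0.248, 0.001], [0.002, 0.003, -1.0]]
wrist_force: [0.8, 0.1, -1.0]
grip_width: 0.491
time 6.55
tcp_pos [0.4163 0.148  0.3202]
orientation [[ 0.2482  0.9687  0.0031]
 [ 0.9687 -0.2482  0.0015]
 [ 0.0022  0.0027 -1.    ]]
wrist_force [ 0.8405  0.0839 -0.9916]
torque [-0.0133  0.0358  0.0235]
grip_width 0.49052353577518726
joint_pos [-0.4526  0.3852  0.0107  2.3005 -0.0092  0.4524  0.8855]
```

View pics/w7.png

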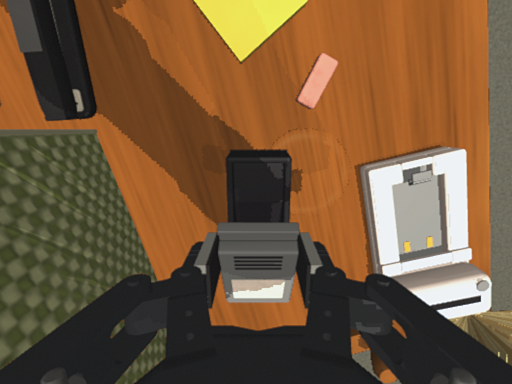

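View pics/s7c.png

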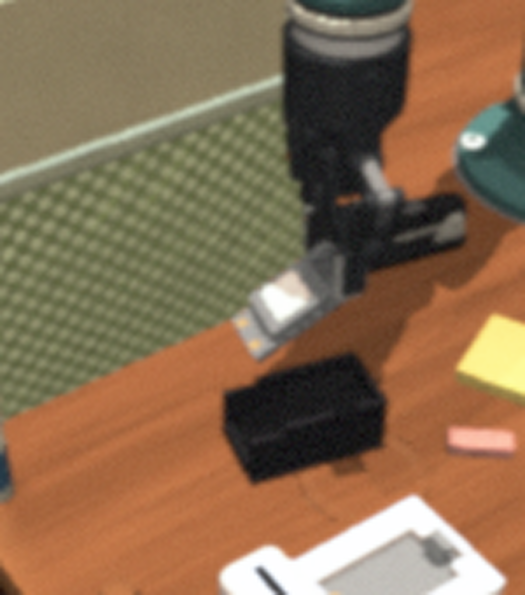

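```bash
cat > pk.py <<'E'
from h import *
def packfit(f, rowsT, cols=(236,284), s=None):
    d=load(f);P=pts(d)
    T=np.array(s['tcp_pos']);O=np.array(s['orientation'])
    Q=(P-T)@O*1000   # tool frame
    m=np.zeros(Q.shape[:2],bool);m[rowsT[0]:rowsT[1],cols[0]:cols[1]]=1
    q=Q[m]; c=np.median(q,0)
    A=np.c_[q[:,1],np.ones(len(q))]
    k=np.linalg.lstsq(A,q[:,2],rcond=None)[0]
    r=q[:,2]-A@k; g=abs(r)<2.5; k=np.linalg.lstsq(A[g],q[g,2],rcond=None)[0]
    print('top plane z = %.4f*y + %.2f'%tuple(k),'angle',np.degrees(np.arctan(k[0])),'inl',g.mean())
    return Q,k
E
python3 - <<'E'
from pk import *
s=readout.get_state()
Q,k=packfit('w7',(258,296),s=s)
for v in range(218,304,3): print(v,[np.round(Q[v,u],1).tolist() for u in (240,260,280)], np.round(Q[v,260,2]-k[0]*Q[v,260,1]-k[1],1))
C=load('w7')['color'].max(-1)
print([(u,np.round(Q[280,u],0).tolist(),C[280,u]) for u in range(216,306,4)])
E
```

```text
top plane z = 0.5791*y + 158.00 angle 30.073812137461204 inl 0.6167763157894737
218 [[-17.3, 34.8, 296.7], [3.6, 35.1, 297.5], [24.5, 35.0, 297.0]] 119.1
221 [[-17.6, 39.5, 299.8], [3.6, 39.9, 300.7], [24.9, 39.7, 300.4]] 119.6
224 [[-8.6, -13.9, 166.4], [2.1, -14.3, 165.5], [12.9, -14.0, 166.3]] 15.8
227 [[-8.5, -12.9, 164.8], [2.1, -12.8, 165.0], [12.8, -12.8, 165.1]] 14.5
230 [[-8.4, -12.2, 162.4], [2.1, -12.2, 162.6], [12.6, -12.2, 162.5]] 11.6
233 [[-8.4, -11.0, 161.4], [2.1, -10.3, 162.8], [12.6, -10.9, 161.6]] 10.8
236 [[-8.6, -8.0, 164.0], [2.1, -8.0, 164.0], [12.8, -8.4, 163.2]] 10.7
239 [[-8.7, -5.4, 165.7], [2.2, -5.4, 165.6], [13.0, -5.4, 165.6]] 10.8
242 [[-8.6, -5.0, 163.1], [2.1, -5.4, 162.2], [12.7, -5.5, 161.9]] 7.3
245 [[-8.5, -4.0, 161.4], [2.1, -4.1, 161.3], [12.7, -4.1, 161.3]] 5.7
248 [[-8.4, -3.5, 159.1], [2.1, -2.7, 160.5], [12.7, -3.0, 160.0]] 4.1
251 [[-8.4, -2.1, 158.5], [2.1, -2.5, 157.7], [12.6, -2.0, 158.5]] 1.1
254 [[-8.4, -0.3, 158.5], [2.1, -0.8, 157.7], [12.5, -0.7, 157.8]] 0.1
257 [[-8.5, 1.7, 159.0], [2.1, 2.7, 160.6], [12.7, 1.7, 158.9]] 1.1
260 [
[... 1359 characters left out ...]
], np.uint8(182)), (244, [-7.0, 25.0, 173.0], np.uint8(182)), (248, [-5.0, 26.0, 173.0], np.uint8(186)), (252, [-3.0, 25.0, 173.0], np.uint8(183)), (256, [-0.0, 25.0, 172.0], np.uint8(184)), (260, [2.0, 25.0, 172.0], np.uint8(183)), (264, [5.0, 25.0, 172.0], np.uint8(184)), (268, [7.0, 25.0, 172.0], np.uint8(186)), (272, [10.0, 25.0, 172.0], np.uint8(189)), (276, [12.0, 25.0, 173.0], np.uint8(185)), (280, [14.0, 25.0, 173.0], np.uint8(183)), (284, [17.0, 25.0, 172.0], np.uint8(167)), (288, [19.0, 25.0, 173.0], np.uint8(141)), (292, [22.0, 26.0, 174.0], np.uint8(138)), (296, [48.0, 124.0, 318.0], np.uint8(172)), (300, [22.0, 7.0, 147.0], np.uint8(26)), (304, [22.0, 1.0, 137.0], np.uint8(24))]
```

```bash
python3 -m creep '[[[4,15,0],[0,0,0.04],0.4],[[12,45,0],[0,0,0.1],0.4],[[20,75,0],[0,0,0.16],0.4],[[28,105,0],[0,0,0.22],0.4],[[36,135,0],[0,0,0.244],0.4],[[40,148,0],[0,0,0.244],0.4],[[41,152,0],[0,0,0.244],0.4],[[41,152,0],[0,0,0.244],0.4]]'
python3 -m creep '[[[0,0,0],[0,-0.06,0],0.4],[[0,0,0],[0,-0.12,0],0.4],[[0,0,0],[0,-0.175,0],0.4],[[0,0,0],[0,-0.175,0],0.4],[[0,0,0],[0,-0.175,0],0.4]]'
python3 - <<'E'
from h import *
st();d=save('wrist','w8.png');d=save('side','s8.png');d=save('top','t8.png')
cv2.imwrite('pics/s8c.png',cv2.resize(load('s8')['color'][60:280,180:350],None,fx=2.7,fy=2.7,interpolation=cv2.INTER_CUBIC))
E
```

```text
time: 7.32
tcp_pos: [0.4568, 0.3009, 0.3175]
orientation: [[0.005, 1.0, -0.002], [1.0, -0.005, -0.001], [-0.001, -0.002, -1.0]]
wrist_force: [0.8, -0.7, 0.2]
grip_width: 0.49
time: 7.73
tcp_pos: [0.4563, 0.2981, 0.3182]
orientation: [[0.008, 0.985, 0.171], [1.0, -0.008, -0.003], [-0.002, 0.171, -0.985]]
wrist_force: [0.3, 0.3, -1.2]
grip_width: 0.494
time 7.7333
tcp_pos [0.4563 0.2981 0.3182]
orientation [[ 0.008   0.9852  0.1712]
 [ 1.     -0.0076 -0.0032]
 [-0.0018  0.1712 -0.9852]]
wrist_force [ 0.3059  0.29   -1.1959]
torque [-0.0431  0.2329 -0.0517]
grip_width 0.4935343793668096
joint_pos [-0.7588  0.4758  0.092   2.1293  0.1712  0.4114  0.7305]
```

View pics/w8.png

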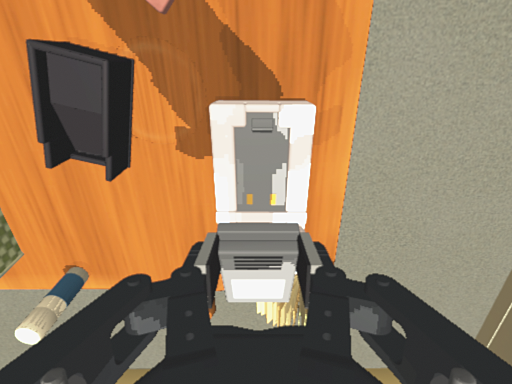

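View pics/s8c.png

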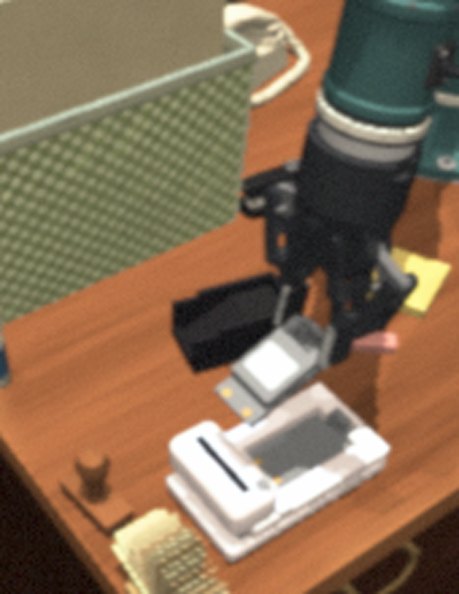

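View pics/t8.png

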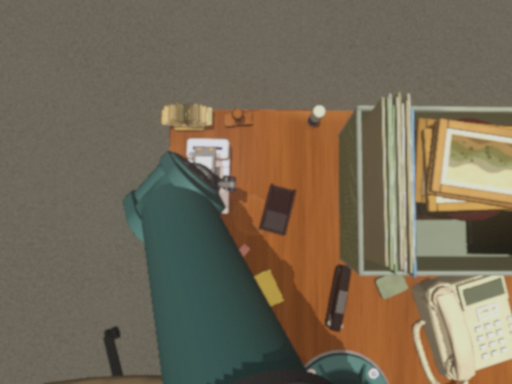

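```bash
python3 - <<'E'
from pk import *
s=readout.get_state()
Q,k=packfit('w8',(258,292),s=s)
d=load('w8');P=pts(d)*1000;C=d['color'].max(-1)
for v in range(222,306,4): print(v,np.round(Q[v,260],1),np.round(P[v,260],1))
v=262;print([(u,np.round(P[v,u],0).tolist(),C[v,u]) for u in list(range(214,226))+list(range(292,306))])
print('printer')
X,Y,Z=P[...,0],P[...,1],P[...,2]
for v in (130,150,170,190):
    r=P[v,205:325]; zz=r[:,2]
    # outer rim edges and bay edges
    rim=np.where(zz>28)[0]+205; fl=np.where((zz>16)&(zz<27))[0]+205
    print(v,'rim u',rim.min(),rim.max(),'Y',np.round(P[v,rim.min()],1),np.round(P[v,rim.max()],1),'floor',np.round(P[v,fl.min()],1),np.round(P[v,fl.max()],1))
for v in list(range(98,140,3))+list(range(195,226,2)): print(v,np.round(P[v,230],1),np.round(P[v,262],1),C[v,262])
E
```

```text
top plane z = 0.5869*y + 161.69 angle 30.409579438964318 inl 0.5863970588235294
222 [ -0.2 -17.5 168.9] [469.3 298.8 149.2]
226 [ -0.2 -16.  167. ] [470.4 298.8 151.4]
230 [ -0.2 -14.6 164.8] [471.3 298.8 153.8]
234 [ -0.2 -11.9 165.7] [474.2 298.8 153.3]
238 [ -0.2  -8.6 167.7] [477.8 298.8 151.9]
242 [ -0.2  -8.3 163.6] [477.4 298.8 156.1]
246 [ -0.2  -5.9 163.6] [479.7 298.8 156.4]
250 [ -0.2  -5.4 160.1] [479.6 298.8 159.9]
254 [ -0.2  -3.5 159.3] [481.3 298.7 161.1]
258 [ -0.2   0.9 163. ] [486.3 298.7 158.2]
262 [-1.000e-01  4.600e+00  1.652e+02] [490.3 298.7 156.7]
266 [-1.000e-01  7.800e+00  1.663e+02] [493.7 298.7 156.2]
270 [-1.000e-01  1.160e+01  1.684e+02] [497.8 298.7 154.8]
274 [-1.000e-01  1.630e+01  1.717e+02] [503.  298.7 152.3]
278 [ -0.   20.8 174.4] [507.9 298.7 150.4]
282 [ -0.   24.7 176. ] [512.  298.7 149.5]
286 [  0.   29.2 178.4] [516.9 298.7 147.9]
290 [1.000e-01 3.490e+01 1.823e+02] [523.2 298.7 145.1]
294 [1.000e-01 3.900e+01 1.838e+02] [527.5 298.6 144.3]
298 [1.000e-01 4.620e+01 1.892e+02] [535.5 298.6 140.2]
302 [  1.  138.4 302.7] [645.8 298.7  44.4]

[... 2325 characters left out ...]
2.8] [520.  301.3  20.7] 140
199 [516.4 269.2  31.8] [522.1 301.3  21.2] 140
201 [518.  269.3  33. ] [524.8 301.3  20.5] 140
203 [520.5 269.1  32.5] [526.7 301.3  21.5] 139
205 [522.8 269.   32.5] [529.  301.3  21.6] 140
207 [525.1 268.8  32.6] [531.7 301.3  21.1] 140
209 [527.1 268.8  33.1] [533.7 301.3  21.9] 138
211 [529.4 268.7  33.2] [528.8 301.2  34.7] 174
213 [529.6 269.   36.9] [529.8 301.1  36.8] 246
215 [532.5 268.8  36. ] [532.3 301.1  36.5] 245
217 [535.  268.6  35.7] [535.  301.1  36.1] 244
219 [537.6 268.4  35.4] [537.2 301.1  36.3] 245
221 [539.1 268.5  36.7] [541.6 301.2  33.1] 255
223 [469.8 282.7 149.2] [470.1 299.9 148.9] 110
225 [470.4 282.7 150.3] [470.1 299.9 150.9] 120
```

```bash
python3 - <<'E'
from h import *
for f in ('w4','w6','w7','w8'):
    P=pts(load(f))*1000; Z=P[...,2]; m=(abs(Z)<8); print(f,m.sum(),np.median(Z[m]))
P=pts(load('w7'))*1000; print([np.round(P[v,260],1) for v in (154,158,180,200)])
d=load('s8');P=pts(d)*1000;C=d['color']
cv2.imwrite('pics/s8d.png',cv2.resize(C[160:260,240:330],None,fx=7,fy=6,interpolation=cv2.INTER_NEAREST))
print(C.shape)
for v in range(176,224,3):
    print(v,[(u,np.round(P[v,u]).astype(int).tolist()) for u in range(256,306,6) if P[v,u,2]>60])
E
```

```text
w4 78825 -0.8599499004214024
w6 115774 -0.8318508559475344
w7 84905 -0.8854144562117136
w8 67800 -0.7926613023258492
[array([383.5, 159.2,  33.8]), array([385. , 158.7,  46.9]), array([407.4, 153.1,  34.4]), array([427.1, 148.2,  33.8])]
(384, 512, 3)
176 [(286, [488, 276, 163]), (304, [488, 325, 201])]
179 [(286, [489, 278, 158]), (292, [482, 288, 161]), (304, [489, 327, 196])]
182 [(286, [494, 284, 156]), (292, [485, 291, 157]), (298, [473, 297, 155]), (304, [491, 329, 191])]
185 [(280, [505, 279, 151]), (286, [497, 288, 153]), (292, [491, 298, 158]), (298, [482, 306, 159]), (304, [487, 327, 179])]
188 [(274, [517, 275, 145]), (280, [510, 286, 151]), (286, [502, 294, 152]), (292, [495, 303, 156]), (298, [495, 320, 170]), (304, [489, 330, 175])]
191 [(274, [522, 281, 145]), (280, [514, 290, 148]), (286, [507, 301, 153]), (292, [498, 308, 153]), (298, [494, 320, 161]), (304, [488, 330, 166])]
194 [(268, [534, 278, 141]), (274, [526, 286, 143]), (280, [518, 296, 146]), (286, [510, 304, 149]), (292, [502, 313, 151]), (298, [496, 323, 156]), (304, [486, 330, 156])]
197 [(268, [537, 282, 138]), (274, [530, 292, 142]), (280, [522, 301, 145]), (286, [515, 311, 149]), (292, [505, 317, 148]), (298, [490, 318, 140])]
200 [(268, [540, 286, 134]), (274, [535, 298, 142]), (280, [526, 306, 144]), (286, [519, 315, 147]), (292, [506, 318, 141])]
203 [(262, [549, 279, 125]), (268, [542, 289, 130]), (274, [538, 302, 139]), (280, [531, 312, 143]), (286, [521, 318, 142])]
206 [(262, [554, 286, 126]), (268, [546, 294, 127]), (274, [541, 307, 136]), (280, [534, 316, 139]), (286, [520, 319, 133])]
209 [(268, [549, 298, 125]), (274, [542, 308, 129]), (280, [536, 319, 135])]
212 [(268, [553, 304, 124]), (274, [545, 313, 127]), (280, [535, 318, 125])]
215 [(274, [549, 318, 125])]
218 [(256, [551, 262, 64])]
221 [(256, [557, 270, 65]), (262, [547, 277, 65])]
```

View pics/s8d.png

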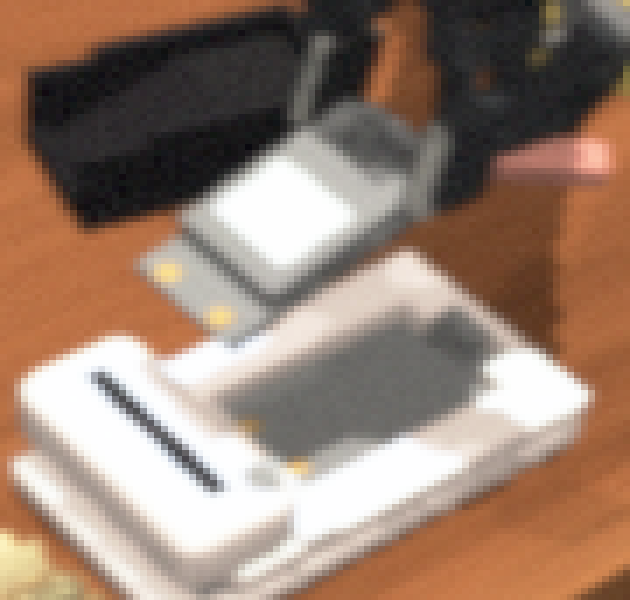

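```bash
python3 -m creep '[[[-12,1,0],[0,0,0],0.4],[[-28,2,-5],[0,0,0],0.4],[[-33,2.7,-20],[0,0,0],0.4],[[-33,2.7,-40],[0,0,0],0.4],[[-33,2.7,-56],[0,0,0],0.4],[[-33,2.7,-60],[0,0,0],0.4],[[-33,2.7,-60],[0,0,0],0.4],[[-33,2.7,-60],[0,0,0],0.4]]'
python3 - <<'E'
from h import *
st();d=save('wrist','w9.png');d=save('side','s9.png')
cv2.imwrite('pics/s9d.png',cv2.resize(d['color'][170:270,235:325],None,fx=7,fy=6,interpolation=cv2.INTER_CUBIC))
P=pts(d)*1000
for v in range(210,262,3):
    print(v,[(u,np.round(P[v,u]).astype(int).tolist()) for u in range(250,312,6) if P[v,u,2]>42])
P=pts(load('w9'))*1000
for v in range(246,306,4): print(v,np.round(P[v,260],1))
v=264;C=load('w9')['color'].max(-1);print([(u,np.round(P[v,u],0).tolist(),C[v,u]) for u in list(range(216,226))+list(range(292,300))])
E
```

```text
time: 8.55
tcp_pos: [0.4241, 0.3026, 0.2589]
orientation: [[0.007, 0.985, 0.174], [1.0, -0.007, -0.0], [0.001, 0.174, -0.985]]
wrist_force: [0.8, 0.5, -0.8]
grip_width: 0.493
time 8.55
tcp_pos [0.4241 0.3026 0.2589]
orientation [[ 0.0068  0.9847  0.1739]
 [ 1.     -0.0069 -0.    ]
 [ 0.0012  0.1739 -0.9848]]
wrist_force [ 0.8219  0.4971 -0.8437]
torque [-0.0075  0.2227 -0.0401]
grip_width 0.49256345923529316
joint_pos [-0.8346  0.5614  0.131   2.2136  0.1933  0.2439  0.6512]
210 [(280, [506, 286, 82]), (286, [497, 295, 84]), (292, [488, 304, 87]), (298, [480, 313, 90]), (304, [471, 323, 93]), (310, [461, 330, 93])]
213 [(280, [509, 291, 79]), (286, [501, 300, 82]), (292, [492, 310, 85]), (298, [484, 319, 89]), (304, [470, 323, 82])]
216 [(256, [547, 256, 62]), (274, [517, 282, 66]), (280, [508, 290, 67]), (286, [505, 306, 80]), (292, [497, 315, 84]), (298, [487, 323, 84])]
219 [(250, [562, 255, 61]), (256, [554, 266, 66]), (274, [522, 288, 65]), (280, [513, 296, 67]), (286, [509, 311, 78]), (292, [501, 320, 82]), (298, [487, 324, 75])]
222 [(250, [568, 264, 64]), (256, [558, 271, 64]
[... 1761 characters left out ...]
218, [456.0, 281.0, 102.0], np.uint8(31)), (219, [459.0, 281.0, 98.0], np.uint8(46)), (220, [460.0, 282.0, 97.0], np.uint8(118)), (221, [461.0, 282.0, 97.0], np.uint8(147)), (222, [460.0, 283.0, 97.0], np.uint8(149)), (223, [461.0, 283.0, 96.0], np.uint8(147)), (224, [459.0, 284.0, 98.0], np.uint8(145)), (225, [460.0, 285.0, 98.0], np.uint8(146)), (292, [460.0, 321.0, 97.0], np.uint8(148)), (293, [460.0, 322.0, 98.0], np.uint8(148)), (294, [460.0, 322.0, 98.0], np.uint8(146)), (295, [461.0, 323.0, 97.0], np.uint8(131)), (296, [459.0, 323.0, 99.0], np.uint8(84)), (297, [457.0, 323.0, 102.0], np.uint8(38)), (298, [454.0, 323.0, 105.0], np.uint8(33)), (299, [452.0, 323.0, 107.0], np.uint8(36))]
```

View pics/s9d.png

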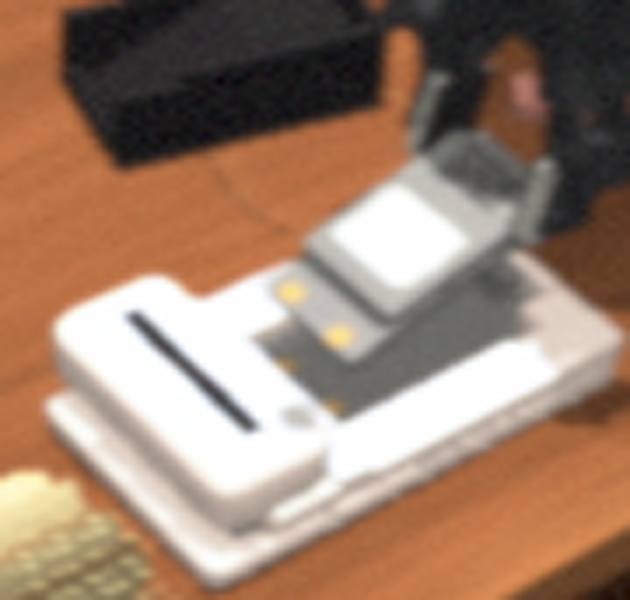

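View pics/w9.png

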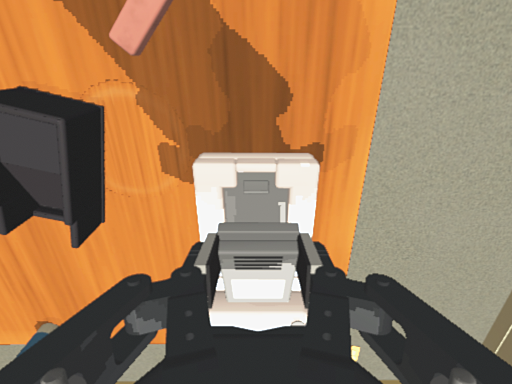

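```bash
python3 -m creep '[[[0,-2,0],[0,0,0],0.4],[[0,-2,-10],[0,0,0],0.4],[[0,-2,-20],[0,0,0],0.4],[[0,-2,-28],[0,0,0],0.4],[[0,-2,-32],[0,0,0],0.4],[[0,-2,-33],[0,0,0],0.4],[[0,-2,-33],[0,0,0],0.4]]'
python3 - <<'E'
from h import *
st();d=save('wrist','w10.png');d=save('side','s10.png')
cv2.imwrite('pics/s10d.png',cv2.resize(d['color'][170:270,235:325],None,fx=7,fy=6,interpolation=cv2.INTER_CUBIC))
P=pts(load('w10'))*1000
for v in range(246,266,3): print(v,np.round(P[v,260],1))
v=264;C=load('w10')['color'].max(-1);print([(u,np.round(P[v,u],0).tolist(),C[v,u]) for u in list(range(216,226))+list(range(292,300))])
E
```

```text
time: 9.23
tcp_pos: [0.424, 0.3006, 0.2249]
orientation: [[0.006, 0.985, 0.173], [1.0, -0.006, -0.001], [0.0, 0.173, -0.985]]
wrist_force: [-0.2, 0.1, -1.1]
grip_width: 0.488
time 9.2333
tcp_pos [0.424  0.3006 0.2249]
orientation [[ 0.0065  0.9849  0.1731]
 [ 1.     -0.0064 -0.001 ]
 [ 0.0001  0.1731 -0.9849]]
wrist_force [-0.2278  0.0866 -1.1221]
torque [-0.0174  0.1939 -0.0036]
grip_width 0.48845179440833214
joint_pos [-0.8401  0.627   0.1436  2.2285  0.1985  0.1647  0.6415]
246 [447.4 301.5  63.7]
249 [447.7 301.5  65.8]
252 [449.4 301.5  66.2]
255 [450.4 301.5  67.3]
258 [453.7 301.5  65.7]
261 [457.  301.5  64.3]
264 [459.4 301.5  63.9]
[(216, [451.0, 279.0, 74.0], np.uint8(37)), (217, [454.0, 279.0, 70.0], np.uint8(36)), (218, [457.0, 279.0, 67.0], np.uint8(33)), (219, [458.0, 279.0, 65.0], np.uint8(41)), (220, [460.0, 279.0, 63.0], np.uint8(104)), (221, [460.0, 280.0, 63.0], np.uint8(139)), (222, [459.0, 281.0, 64.0], np.uint8(146)), (223, [460.0, 281.0, 63.0], np.uint8(145)), (224, [460.0, 282.0, 63.0], np.uint8(143)), (225, [460.0, 282.0, 63.0], np.uint8(144)), (292, [460.0, 319.0, 63.0], np.uint8(213)), (293, [460.0, 320.0, 63.0], np.uint8(213)), (294, [460.0, 320.0, 63.0], np.uint8(176)), (295, [461.0, 321.0, 62.0], np.uint8(126)), (296, [459.0, 321.0, 65.0], np.uint8(76)), (297, [456.0, 321.0, 68.0], np.uint8(35)), (298, [453.0, 321.0, 71.0], np.uint8(32)), (299, [452.0, 321.0, 73.0], np.uint8(35))]
```

View pics/s10d.png

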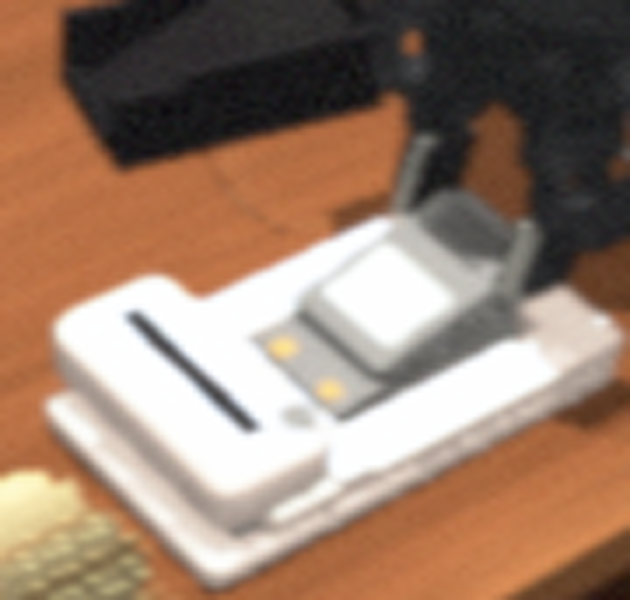

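View pics/w10.png

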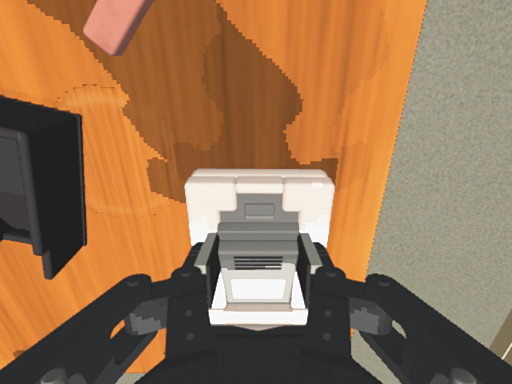

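```bash
python3 -m creep '[[[2,0,0],[0,0,0],0.4],[[4,0,0],[0,0,0],0.4],[[6,0,0],[0,0,0],0.4],[[8,0,0],[0,0,0],0.4],[[9,0,0],[0,0,0],0.4],[[9,0,0],[0,0,0],0.4]]'
python3 - <<'E'
from h import *
st();d=save('side','s11.png')
cv2.imwrite('pics/s11d.png',cv2.resize(d['color'][170:270,235:325],None,fx=7,fy=6,interpolation=cv2.INTER_CUBIC))
E
```

```text
time: 9.83
tcp_pos: [0.4336, 0.3006, 0.2258]
orientation: [[0.007, 0.985, 0.175], [1.0, -0.007, 0.0], [0.002, 0.175, -0.985]]
wrist_force: [0.5, -0.4, -1.2]
grip_width: 0.491
time 9.8333
tcp_pos [0.4336 0.3006 0.2258]
orientation [[ 0.0072  0.9846  0.1746]
 [ 1.     -0.0074  0.0003]
 [ 0.0015  0.1746 -0.9846]]
wrist_force [ 0.5496 -0.4289 -1.1751]
torque [-0.0153  0.2337  0.0007]
grip_width 0.4914008057921748
joint_pos [-0.8215  0.6292  0.136   2.2117  0.2011  0.1757  0.651 ]
```

View pics/s11d.png

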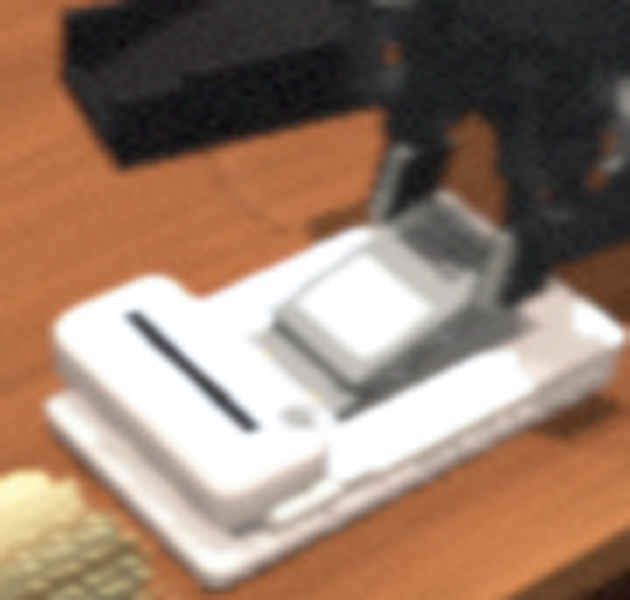

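```bash
python3 -m creep '[[[-3,0,-2],[0,-0.018,0],0.4],[[-7,0,-4],[0,-0.035,0],0.4],[[-10,0,-6],[0,-0.052,0],0.4],[[-13,0,-8],[0,-0.07,0],0.4],[[-13,0,-8],[0,-0.07,0],0.4],[[-13,0,-8],[0,-0.07,0],0.4]]'
python3 - <<'E'
from h import *
st()
E
```

```text
time: 10.38
tcp_pos: [0.4196, 0.3006, 0.2175]
orientation: [[0.005, 0.97, 0.242], [1.0, -0.005, -0.0], [0.001, 0.242, -0.97]]
wrist_force: [1.0, 0.5, -1.8]
grip_width: 0.491
time 10.3833
tcp_pos [0.4196 0.3006 0.2175]
orientation [[ 0.0047  0.9703  0.2418]
 [ 1.     -0.0048 -0.0004]
 [ 0.0008  0.2418 -0.9703]]
wrist_force [ 1.013   0.5499 -1.8319]
torque [-0.0315  0.3303  0.0345]
grip_width 0.49068506692526365
joint_pos [-0.9084  0.6466  0.2113  2.2571  0.5175  0.0794  0.3032]
```

```bash
python3 -m creep '[[[0,0,0],[0,0,0],0.52],[[0,0,0],[0,0,0],0.56],[[0,0,0],[0,0,0],0.62],[[0,0,0],[0,0,0],0.68],[[0,0,0],[0,0,0],0.7]]'
python3 - <<'E'
from h import *
st();d=save('wrist','w12.png');d=save('side','s12.png')
cv2.imwrite('pics/s12d.png',cv2.resize(d['color'][170:270,235:325],None,fx=7,fy=6,interpolation=cv2.INTER_CUBIC))
E
```

```text
time: 10.8
tcp_pos: [0.4204, 0.3006, 0.2179]
orientation: [[0.007, 0.97, 0.243], [1.0, -0.007, 0.0], [0.002, 0.243, -0.97]]
wrist_force: [0.1, -0.2, -0.1]
grip_width: 0.703
time 10.8
tcp_pos [0.4204 0.3006 0.2179]
orientation [[ 0.007   0.97    0.2429]
 [ 1.     -0.0073  0.0002]
 [ 0.002   0.2429 -0.9701]]
wrist_force [ 0.0949 -0.1792 -0.0618]
torque [-0.0053  0.262  -0.0091]
grip_width 0.7029953067387394
joint_pos [-0.9078  0.6463  0.2121  2.256   0.5129  0.0793  0.3065]
```

View pics/s12d.png

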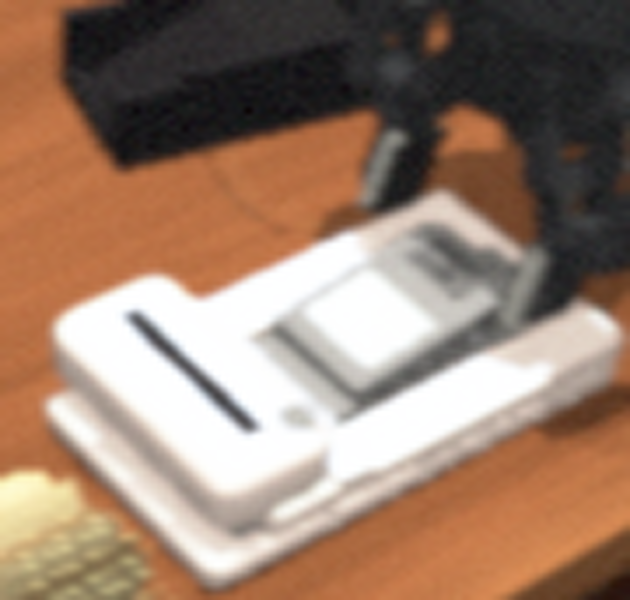

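View pics/w12.png

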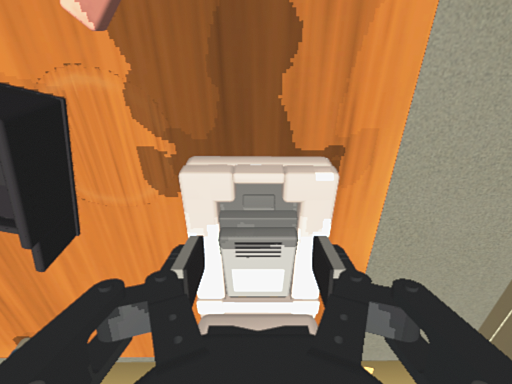

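```bash
python3 -m creep '[[[0,0,10],[0,0,0],0.7],[[2,0,30],[0,0,0],0.7],[[8,0,50],[0,0.05,0],0.7],[[20,0,60],[0,0.12,0],0.5],[[35,0,60],[0,0.2,0],0.2],[[44,0,55],[0,0.245,0],0],[[45,0,45],[0,0.245,0],0],[[45,0,35],[0,0.245,0],0],[[45,0,30],[0,0.245,0],0],[[45,0,30],[0,0.245,0],0]]' 60
python3 - <<'E'
from h import *
st();d=save('wrist','w13.png')
P=pts(d)*1000
for v in range(190,290,4): print(v,[np.round(P[v,u],0).tolist() for u in (240,258,280)])
E
```

```text
time: 11.73
tcp_pos: [0.463, 0.3004, 0.2456]
orientation: [[0.005, 1.0, -0.003], [1.0, -0.005, -0.004], [-0.004, -0.003, -1.0]]
wrist_force: [-0.4, -0.0, -0.4]
grip_width: -0.0
time 11.7333
tcp_pos [0.463  0.3004 0.2456]
orientation [[ 0.0046  1.     -0.0035]
 [ 1.     -0.0046 -0.0036]
 [-0.0036 -0.0035 -1.    ]]
wrist_force [-0.4484 -0.0345 -0.4137]
torque [ 0.0108 -0.0046 -0.0269]
grip_width -0.00012661770663472885
joint_pos [-0.4807  0.6234 -0.2435  2.0951  0.322   0.463   0.5957]
190 [[444.0, 287.0, 21.0], [439.0, 300.0, 40.0], [442.0, 315.0, 29.0]]
194 [[447.0, 286.0, 22.0], [442.0, 300.0, 38.0], [447.0, 316.0, 21.0]]
198 [[451.0, 286.0, 20.0], [445.0, 300.0, 38.0], [450.0, 316.0, 22.0]]
202 [[445.0, 288.0, 46.0], [446.0, 300.0, 45.0], [445.0, 314.0, 46.0]]
206 [[448.0, 288.0, 46.0], [448.0, 300.0, 45.0], [448.0, 314.0, 46.0]]
210 [[451.0, 288.0, 46.0], [451.0, 300.0, 45.0], [451.0, 314.0, 45.0]]
214 [[453.0, 288.0, 48.0], [453.0, 300.0, 48.0], [453.0, 314.0, 49.0]]
218 [[453.0, 288.0, 54.0], [454.0, 300.0, 52.0], [454.0, 314.0, 53.0]]
222 [[456.0, 288.0, 53.0], [456.0, 300.0, 5
[... 486 characters left out ...]
0, 300.0, 97.0], [456.0, 311.0, 90.0]]
254 [[456.0, 291.0, 94.0], [452.0, 300.0, 102.0], [457.0, 311.0, 94.0]]
258 [[456.0, 291.0, 98.0], [452.0, 300.0, 105.0], [456.0, 310.0, 98.0]]
262 [[456.0, 292.0, 102.0], [453.0, 300.0, 108.0], [456.0, 310.0, 101.0]]
266 [[449.0, 293.0, 117.0], [454.0, 300.0, 109.0], [450.0, 309.0, 116.0]]
270 [[450.0, 293.0, 118.0], [456.0, 300.0, 109.0], [450.0, 309.0, 119.0]]
274 [[451.0, 293.0, 119.0], [458.0, 300.0, 109.0], [451.0, 309.0, 119.0]]
278 [[452.0, 293.0, 122.0], [460.0, 300.0, 109.0], [452.0, 309.0, 121.0]]
282 [[452.0, 293.0, 124.0], [462.0, 300.0, 109.0], [451.0, 308.0, 125.0]]
286 [[451.0, 293.0, 128.0], [464.0, 300.0, 109.0], [452.0, 308.0, 126.0]]
```

View pics/w13.png

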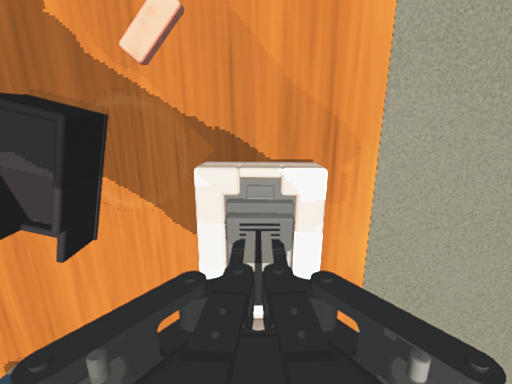

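```bash
python3 -m creep '[[[3,0,-8],[0,0,0],0],[[3,0,-15],[0,0,0],0],[[3,0,-18],[0,0,0],0],[[3,0,-20],[0,0,0],0],[[3,0,-22],[0,0,0],0],[[3,0,-24],[0,0,0],0],[[3,0,-26],[0,0,0],0],[[3,0,-26],[0,0,0],0]]'
python3 -m creep '[[[0,0,-1],[0,0,0],0],[[0,0,-2],[0,0,0],0],[[0,0,-3],[0,0,0],0],[[0,0,-4],[0,0,0],0],[[0,0,-4],[0,0,0],0]]'
python3 - <<'E'
from h import *
d=save('wrist','w14.png')
P=pts(d)*1000
for v in range(190,260,4): print(v,[np.round(P[v,u],0).tolist() for u in (240,258,280)])
E
```

```text
time: 12.45
tcp_pos: [0.4676, 0.3011, 0.225]
orientation: [[0.006, 1.0, 0.001], [1.0, -0.006, -0.001], [-0.001, 0.001, -1.0]]
wrist_force: [-5.6, -2.7, 30.1]
grip_width: 0.002
time: 12.87
tcp_pos: [0.4682, 0.3012, 0.2184]
orientation: [[0.006, 1.0, 0.001], [1.0, -0.006, 0.001], [0.001, 0.001, -1.0]]
wrist_force: [-0.3, 0.2, 0.4]
grip_width: 0.002
190 [[442.0, 290.0, 22.0], [437.0, 302.0, 39.0], [441.0, 315.0, 28.0]]
194 [[445.0, 290.0, 22.0], [440.0, 302.0, 39.0], [445.0, 315.0, 21.0]]
198 [[448.0, 290.0, 21.0], [442.0, 302.0, 39.0], [448.0, 315.0, 22.0]]
202 [[447.0, 291.0, 30.0], [447.0, 302.0, 31.0], [447.0, 315.0, 31.0]]
206 [[448.0, 291.0, 36.0], [448.0, 302.0, 35.0], [448.0, 314.0, 35.0]]
210 [[450.0, 291.0, 37.0], [451.0, 302.0, 35.0], [451.0, 314.0, 36.0]]
214 [[453.0, 291.0, 36.0], [453.0, 302.0, 35.0], [453.0, 315.0, 35.0]]
218 [[454.0, 291.0, 40.0], [454.0, 302.0, 39.0], [455.0, 314.0, 39.0]]
222 [[396.0, 302.0, 187.0], [455.0, 302.0, 44.0], [396.0, 302.0, 187.0]]
226 [[457.0, 291.0, 44.0], [457.0, 302.0, 44.0], [457.0, 314.0, 44.0]]
230 [[459.0, 291.0, 44.0], [459.0, 301.0, 44.0], [460.0, 314.0, 43.0]]
234 [[462.0, 291.0, 45.0], [458.0, 301.0, 54.0], [463.0, 314.0, 43.0]]
238 [[465.0, 291.0, 43.0], [458.0, 301.0, 58.0], [465.0, 314.0, 44.0]]
242 [[462.0, 292.0, 53.0], [458.0, 301.0, 63.0], [462.0, 313.0, 55.0]]
246 [[462.0, 292.0, 59.0], [458.0, 301.0, 67.0], [462.0, 313.0, 59.0]]
250 [[462.0, 292.0, 62.0], [458.0, 301.0, 71.0], [462.0, 313.0, 63.0]]
254 [[462.0, 293.0, 67.0], [458.0, 301.0, 74.0], [462.0, 312.0, 67.0]]
258 [[461.0, 293.0, 72.0], [458.0, 301.0, 77.0], [462.0, 312.0, 71.0]]
```

```bash
python3 -m creep '[[[0,0,-1],[0,0,0],0],[[0,0,-2],[0,0,0],0],[[0,0,-3],[0,0,0],0],[[0,0,-4],[0,0,0],0],[[0,0,-4],[0,0,0],0]]'
python3 -m creep '[[[0,0,-1],[0,0,0],0],[[0,0,-2],[0,0,0],0],[[0,0,-3],[0,0,0],0],[[0,0,-3],[0,0,0],0]]'
python3 - <<'E'
from h import *
d=save('wrist','w15.png')
P=pts(d)*1000
for v in range(190,260,4): print(v,[np.round(P[v,u],0).tolist() for u in (240,258,280)])
E
```

```text
time: 13.33
tcp_pos: [0.4679, 0.3006, 0.2132]
orientation: [[0.006, 1.0, -0.001], [1.0, -0.006, -0.0], [-0.0, -0.001, -1.0]]
wrist_force: [-0.3, -0.2, 0.2]
grip_width: -0.003
time: 13.67
tcp_pos: [0.4683, 0.3004, 0.2115]
orientation: [[0.007, 1.0, 0.0], [1.0, -0.007, -0.001], [-0.001, 0.0, -1.0]]
wrist_force: [-1.4, -1.0, 9.3]
grip_width: 0.0
190 [[440.0, 290.0, 22.0], [436.0, 301.0, 38.0], [441.0, 314.0, 22.0]]
194 [[443.0, 290.0, 21.0], [438.0, 301.0, 39.0], [443.0, 314.0, 23.0]]
198 [[445.0, 290.0, 22.0], [440.0, 300.0, 38.0], [446.0, 314.0, 21.0]]
202 [[447.0, 290.0, 25.0], [442.0, 300.0, 39.0], [448.0, 314.0, 22.0]]
206 [[449.0, 290.0, 27.0], [445.0, 300.0, 38.0], [448.0, 313.0, 29.0]]
210 [[451.0, 290.0, 29.0], [451.0, 300.0, 28.0], [451.0, 313.0, 29.0]]
214 [[453.0, 290.0, 28.0], [453.0, 300.0, 28.0], [454.0, 313.0, 28.0]]
218 [[453.0, 290.0, 34.0], [453.0, 300.0, 34.0], [454.0, 313.0, 34.0]]
222 [[455.0, 290.0, 37.0], [455.0, 300.0, 37.0], [455.0, 313.0, 37.0]]
226 [[457.0, 290.0, 37.0], [457.0, 300.0, 38.0], [457.0, 313.0, 38.0]]
230 [[459.0, 290.0, 38.0], [459.0, 300.0, 38.0], [460.0, 313.0, 37.0]]
234 [[461.0, 290.0, 39.0], [458.0, 300.0, 45.0], [462.0, 313.0, 37.0]]
238 [[464.0, 290.0, 38.0], [458.0, 300.0, 51.0], [464.0, 313.0, 38.0]]
242 [[462.0, 291.0, 48.0], [459.0, 300.0, 54.0], [462.0, 312.0, 48.0]]
246 [[462.0, 291.0, 52.0], [458.0, 300.0, 59.0], [462.0, 312.0, 52.0]]
250 [[462.0, 291.0, 56.0], [459.0, 300.0, 62.0], [463.0, 311.0, 55.0]]
254 [[462.0, 292.0, 60.0], [458.0, 300.0, 68.0], [462.0, 311.0, 61.0]]
258 [[462.0, 292.0, 64.0], [458.0, 300.0, 71.0], [463.0, 311.0, 63.0]]
```

View pics/w15.png

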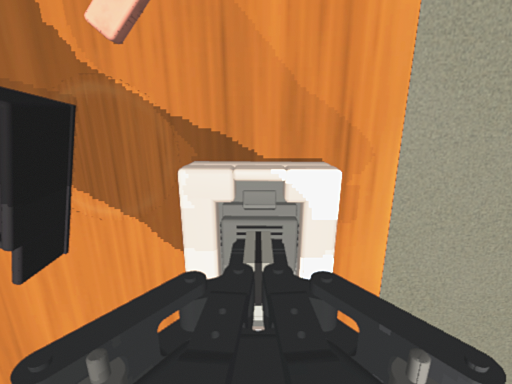

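```bash
python3 -m creep '[[[0,0,-1],[0,0,0],0],[[0,0,-1],[0,0,0],0]]'
python3 -m creep '[[[0,0,6],[0,0,0],0],[[0,0,30],[0,0,0],0],[[-10,0,65],[0,0,0],0],[[-25,0,95],[0,0,0],0],[[-40,0,110],[0,0,0],0],[[-40,0,110],[0,0,0],0],[[-40,0,110],[0,0,0],0]]'
python3 - <<'E'
from h import *
st();d=save('wrist','w16.png');save('side','s16.png');save('top','t16.png')
P=pts(d)*1000;C=d['color'].max(-1)
u0=None
for x in range(425,535,3):
    out=[]
    for y in (286,300,315):
        m=(abs(P[...,0]-x)<1.6)&(abs(P[...,1]-y)<2.5)&(P[...,2]<80)
        out.append(round(float(np.median(P[...,2][m])),1) if m.any() else None)
    print(x,out)
cv2.imwrite('pics/w16c.png',cv2.resize(d['color'][80:300,170:350],None,fx=3.5,fy=2.7,interpolation=cv2.INTER_CUBIC))
cv2.imwrite('pics/s16c.png',cv2.resize(load('s16')['color'][150:280,220:340],None,fx=5,fy=4.5,interpolation=cv2.INTER_CUBIC))
E
```

```text
time: 13.88
tcp_pos: [0.4682, 0.3005, 0.2114]
orientation: [[0.007, 1.0, 0.001], [1.0, -0.007, -0.001], [-0.001, 0.001, -1.0]]
wrist_force: [-3.1, -2.4, 17.4]
grip_width: 0.003
time: 14.47
tcp_pos: [0.4281, 0.3005, 0.3204]
orientation: [[0.006, 1.0, 0.002], [1.0, -0.006, 0.001], [0.001, 0.002, -1.0]]
wrist_force: [0.5, -1.0, -0.8]
grip_width: -0.004
time 14.4667
tcp_pos [0.4281 0.3005 0.3204]
orientation [[ 0.0061  1.      0.0017]
 [ 1.     -0.0061  0.0007]
 [ 0.0008  0.0017 -1.    ]]
wrist_force [ 0.4623 -0.9745 -0.8206]
torque [-0.009   0.014  -0.0046]
grip_width -0.0037379244998969395
joint_pos [-0.4661  0.4784 -0.3082  2.1202  0.2604  0.5762  0.6036]
425 [15.8, 13.7, 14.5]
428 [30.9, 31.4, 30.8]
431 [31.3, 31.8, 31.8]
434 [31.7, 39.1, 31.4]
437 [31.0, 36.5, 29.0]
440 [29.5, 38.0, 28.3]
443 [29.8, 38.2, 28.5]
446 [22.4, 38.5, 21.4]
449 [28.0, 28.5, 27.5]
452 [32.4, 28.8, 28.5]
455 [36.6, 36.2, 35.4]
458 [37.3, 37.5, 37.1]
461 [37.4, 37.7, 37.1]
464 [37.1, 37.3, 37.4]
467 [37.1, 37.3, 37.1]
470 [37.3, 37.2, 37.1]
473 [37.2, None, 36.9]
476 [36.9, None, 37.3]
479 [36.8, None, 37.3]
482 [None, None, None]
485 [None, None, None]
488 [None, None, None]
491 [None, None, None]
494 [None, None, None]
497 [None, None, None]
500 [None, None, None]
503 [None, None, None]
506 [None, None, None]
509 [None, None, None]
512 [None, None, None]
515 [None, None, None]
518 [None, None, None]
521 [None, None, None]
524 [None, None, None]
527 [None, None, None]
530 [None, None, None]
533 [None, None, None]
```

View pics/w16.png

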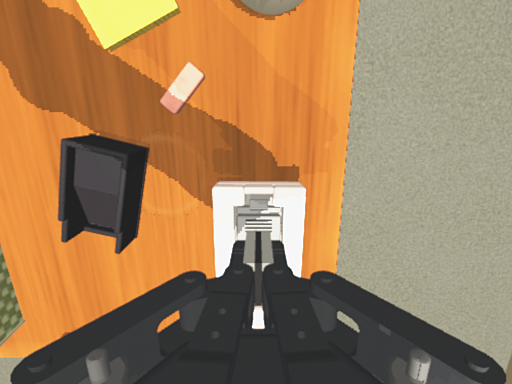

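View pics/s16c.png

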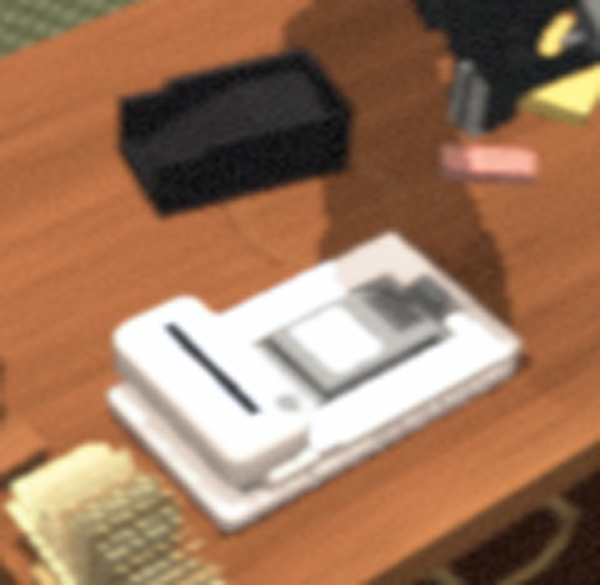

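```bash
python3 - <<'E'
from h import *
for f in ('w1','w8','w16','top0','t16','s16'):
    P=pts(load(f))*1000
    m=(abs(P[...,1]-300.5)<7)&(P[...,0]>425)&(P[...,0]<451)&(P[...,2]>35.5)&(P[...,2]<43)
    x=P[...,0][m]; print(f,m.sum(),np.round(np.percentile(x,[0,3,50,97,100]),1) if m.any() else '')
c=load('w16')['color'][175:265,205:315];cv2.imwrite('pics/w16z.png',cv2.resize(c,None,fx=7,fy=6,interpolation=cv2.INTER_CUBIC))
E
```

```text
w1 199 [435.7 436.1 441.1 446.2 447.4]
w8 214 [435.8 436.  440.9 446.4 446.6]
w16 165 [435.5 435.9 440.7 446.2 446.5]
top0 37 [426.1 426.1 439.3 446.1 446.1]
t16 0 
s16 30 [435.7 436.  441.  446.4 447.1]
```

View pics/w16z.png

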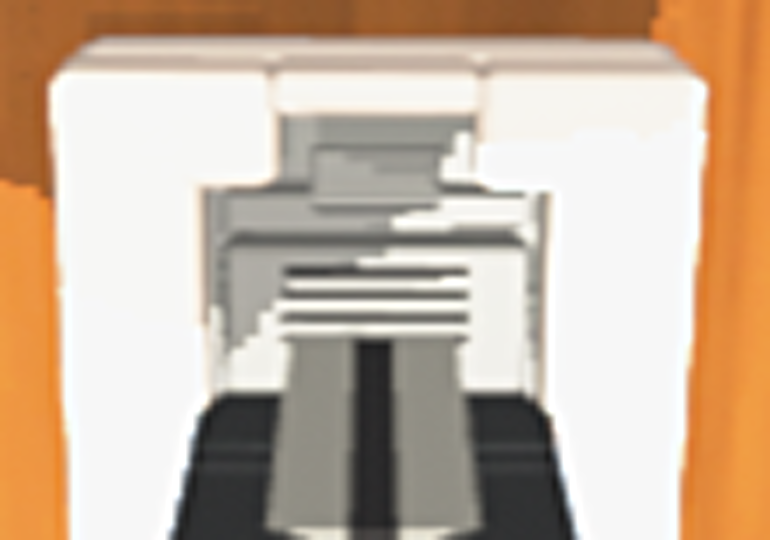

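The latch is back at its rest position: its top spans x 435.8–446.4 mm, the same as before the pack went in. It sits over the ledge, the pack is level at z 38 mm, and the gripper is clear. I'm handing the job in.

```bash
python3 - <<'E'
from h import *
print(workorder.finish_job())
E
```

```text
the job is handed in; nothing more can be done
None
```

The battery pack is seated in the label printer and latched. I handed the job in at about 14.5 s of the 61 s allowed; the system reports no verdict.

**What I did:**
1. I pressed the nose tab with the closed fingers until the pack rocked over and stayed tipped at 30°.
2. I gripped the pack by the tail and lifted it out of the cradle.
3. I hooked the nose under the printer's lip at about 20° of tilt.
4. I swung the tail down to about 16°, let go so it settled on the latch ramp at about 10°, then pressed the block near the tail with the closed fingers until it passed the latch (30 N at the last reading before it gave way). I pressed again at about 17 N, then backed off.

**Last checks:**
- **Pack:** its top is level at about z 38 mm and its ledge at about 29 mm. Both match the seated height once the wrist camera's roughly 0.8 mm low reading is allowed for.
- **Latch:** its top spans x 435.9–446.2 mm, against 436.0–446.4 mm before insertion, so it sprang back to rest over the ledge.
- **Robot:** the gripper was about 10 cm clear and the wrist force was about zero.
- **Bystanders:** the arm never went near the eraser, stamp or glue stick. I did not measure their positions again at the end.

**What did not go cleanly:**
- **Joint 6:** it read about 0.079 rad during the tail swing, right at its 0.08 lower limit. I stopped there, so the tail dropped the last 6° or so by its own weight.
- **Cradle contact:** the fingertips pressed the cradle rims at about 13 N when I gripped the pack.
- **Top camera:** in the last top view no latch surface could be measured, so that check rests on the wrist and side cameras.

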